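# Cap the oil tubes and hold the chain tensioner back

### The job

The chain jig has just been oiled: first press the one oil-tube cap that was left open fully shut, leaving the other caps shut. Then push the jig's sprung tensioner arm back past the click of its ratchet pawl until it is against, or all but against, its stop post, and finish while still holding it back there with the gripper fingers, so that it does not rest on the pawl and the mechanic can slip the chain on. Leave the other things on the bench where they are.

Things in the scene. Friction and masses are not known exactly. Their poses are not given: they have to be found in the camera images.
- tube1: amber oil tube, 32 mm diameter, standing fixed in one of the three holes of the rack (which hole varies); origin on its axis where it leaves the rack's top, 40 mm above the table; z up, rim 34 mm above the origin, outside of the cap's top when shut 41 mm above the origin. Its own +x axis points from the tube's axis to the cap's hinge, so a shut cap reaches from the hinge towards the tube's -x
- cap1 (a joint): hinge angle of the flip cap on tube1, rad: 0 = shut flat on the tube, grows as it opens to at most 2.0. Exactly one of cap1, cap2, cap3 starts open, at 1.6 to 2.0; the others start shut. Stiff little hinge (0.012 N m friction): the cap stays where it is left
- cap1_hinge (a point): middle of the hinge line of cap1, fixed on tube1: 20 mm from the tube's axis on its +x side, at rim height (74 mm above the table); the hinge line runs along the tube's y
- cap1_lip (a point): end of the thumb tab of cap1, 47 mm from its hinge line. The cap is a black plastic disc 38 mm across and 7 mm thick, its centre 20 mm from the hinge line, and the 14 mm wide, 3 mm thick tab continues it; shut, its underside lies at hinge height
- tube2: amber oil tube, 32 mm diameter, standing fixed in one of the three holes of the rack (which hole varies); origin on its axis where it leaves the rack's top, 40 mm above the table; z up, rim 34 mm above the origin, outside of the cap's top when shut 41 mm above the origin. Its own +x axis points from the tube's axis to the cap's hinge, so a shut cap reaches from the hinge towards the tube's -x
- cap2 (a joint): hinge angle of the flip cap on tube2, rad: 0 = shut flat on the tube, grows as it opens to at most 2.0. Exactly one of cap1, cap2, cap3 starts open, at 1.6 to 2.0; the others start shut. Stiff little hinge (0.012 N m friction): the cap stays where it is left
- cap2_hinge (a point): middle of the hinge line of cap2, fixed on tube2: 20 mm from the tube's axis on its +x side, at rim height (74 mm above the table); the hinge line runs along the tube's y
- cap2_lip (a point): end of the thumb tab of cap2, 47 mm from its hinge line. The cap is a black plastic disc 38 mm across and 7 mm thick, its centre 20 mm from the hinge line, and the 14 mm wide, 3 mm thick tab continues it; shut, its underside lies at hinge height
- tube3: amber oil tube, 32 mm diameter, standing fixed in one of the three holes of the rack (which hole varies); origin on its axis where it leaves the rack's top, 40 mm above the table; z up, rim 34 mm above the origin, outside of the cap's top when shut 41 mm above the origin. Its own +x axis points from the tube's axis to the cap's hinge, so a shut cap reaches from the hinge towards the tube's -x
- cap3 (a joint): hinge angle of the flip cap on tube3, rad: 0 = shut flat on the tube, grows as it opens to at most 2.0. Exactly one of cap1, cap2, cap3 starts open, at 1.6 to 2.0; the others start shut. Stiff little hinge (0.012 N m friction): the cap stays where it is left
- cap3_hinge (a point): middle of the hinge line of cap3, fixed on tube3: 20 mm from the tube's axis on its +x side, at rim height (74 mm above the table); the hinge line runs along the tube's y
- cap3_lip (a point): end of the thumb tab of cap3, 47 mm from its hinge line. The cap is a black plastic disc 38 mm across and 7 mm thick, its centre 20 mm from the hinge line, and the 14 mm wide, 3 mm thick tab continues it; shut, its underside lies at hinge height
- rack: white plastic block 70 x 220 x 40 mm (x, y, z), fixed to the bench; origin at the centre of its underside, z up. The tube axes stand at y = -64, 0 and +64 mm on it; the tubes' axes are parallel to the rack's
- jig: chain-tensioner jig, fixed to the bench: dark steel base plate 220 x 200 x 12 mm (x, y, z) carrying the swing arm, the sliding pawl, a steel stop post and a small idler block with a sprocket; origin at the centre of the plate's underside, z up. Apart from the arm's post nothing on it stands higher than 54 mm
- pivot (a point): on the vertical pivot axis of the swing arm, fixed on the jig at x = 0, y = -55 mm in its frame, 36 mm above the table
- swing_arm: aluminium tensioner arm, bar 16 mm wide, its top 47 mm above the table, with a black jockey wheel (40 mm across) under its free end; origin on the pivot axis at table height, its own x axis points along the arm to the post, z up. Sprung towards the robot side: pushing at the post takes 3 N at first, about 7 N at the stop, and 2 N extra on the ramp before the click
- post (a point): on the axis of the upright round post (16 mm diameter) at the free end of the swing arm, 120 mm from the pivot axis; the post rises from the bar to 95 mm above the table, this point is at 75 mm
- hinge (a joint): swing arm's angle, rad: 0 = sprung home (arm points 130 deg from the jig's +x, towards +y and -x); grows as it is pushed back, clockwise from above, the post moving towards the jig's +x; 0.95 = at the stop post. At about 0.64 the pawl clicks in behind the tooth on the hub; let go beyond that, the arm springs back to about 0.64 and rests on the pawl
- stop_post (a point): top centre of the fixed steel stop post, 12 mm diameter, 50 mm above the table, which the arm's far side meets at 0.95 rad
- pawl (a joint): travel of the sprung pawl slider, m: 0 = resting in; it is lifted outwards by the tooth to about 0.007 and snaps back to below 0.001 at the click
- pawl_nose (a point): top of the pawl's round steel nose, beside the arm's hub, 36 mm above the table
- grease_jar: closed jar, 68 mm across and 62 mm high, bystander: leave it be; origin at the centre of its underside
- screwdriver: loose screwdriver lying on the bench, bystander: leave it be; origin at its underside near the middle, x along its length
- lockring: steel lockring lying flat, 60 mm across and 10 mm high, bystander: leave it be; origin at the centre of its underside

How it is judged (in metres and radians):
On the way, in this order (a step that is already met when the one before it is completed fails the run):
1. the open cap is pressed shut, all three caps now shut (value of joint each of cap1, cap2, cap3 below 0.08 rad), for 0.2 s.
2. the arm is past the click and the pawl has dropped in behind its tooth (value of joint hinge above 0.69 rad and value of joint pawl below 0.003 m), for 0.2 s.
At the end, for the whole second after the job is handed in: All three caps shut (within 0.08 rad), the arm held still at more than 0.84 rad, that is within about 13 mm at the post of its stop and well clear of the pawl (which would hold it at about 0.64), the pawl dropped in, and the fingers still bearing on the arm with more than 2 N (all of step 1 and value of joint hinge between 0.84 and 1 rad and value of joint pawl below 0.003 m and velocity of joint hinge between -0.1 and 0.1 rad/s and contact force between the fingers and swing_arm above 2 N); the arm keeps its last pose, push and grip.
It fails at once if a cap that was shut is flicked open (value of joint any of cap1, cap3 above 0.35 rad).
It fails at once if a bystander is moved by more than 30 mm (distance of any of grease_jar, screwdriver, lockring from where it was at the start of the episode above 0.03 m).
It also fails if it takes over 45 s, if anything falls off the work surface, if the arm or the gripper's body presses on something with over 40 N, if the wrist force passes 120 N, or if a joint passes its speed limit or range.

### The arm

A 6-joint arm with a two-finger parallel gripper is mounted at the origin on the work surface. World frame = base frame: x ahead of the robot, y to its left, z up, the work surface at z = 0. Lengths are in mm, angles in degrees, forces in N, time in s.
With the tool pointing down it reaches from about 300 to 850 mm from the base axis. Payload 4.2 kg.
Tool frame: the origin (TCP) lies at the very end of the fingers, on their centre line; the grasp point (between the pads) lies 19 mm behind it (env.grasp_offset is the distance from the TCP to the grasp point, in mm); z points along the fingers, y is the line along which they close (so a half turn about z gives the same grasp; the last joint's range is limited). The gripper opens to 91 mm and grips with 3 to 60 N. Pads are 32 mm wide; open, the fingers measure 118 mm over their backs; the gripper's body (76 mm by 178 mm) begins 60 mm behind the grasp point.
Start: joints at [-73.625, 18.312, 89.639, -0, 72.044, -1.146], TCP at [173.111, -548.341, 192.476] pointing down, gripper open.
Joint ranges: [-177.97, 177.97], [-48.28, 115.42], [12.27, 149.76], [-77.06, 257.06], [2.81, 150.46], [-146.56, 146.56]. Speed limits (degrees/s): [147.25, 147.25, 180, 180, 180, 180].

### API

Orientations are given as [roll, pitch, yaw] about the fixed x, y, z axes, in that order (R = Rz(yaw) Ry(pitch) Rx(roll)).
In Python, from workcell import env gives the robot as it stands. The module is installed in compiled form; this text tells all that it offers.
- The arm moves only by the tool send_rows, never from a script. Its argument "motion" is a list of rows, each an object of numbers: "tx", "ty", "tz": the shift along the tool's x, y, z in units of 500 mm (1.0 is 500 mm); "rx", "ry", "rz": the turn, a rotation vector about the tool's x, y, z in units of 30 degrees (1.0 is 30 degrees); "gripper": the closure, from -1 (fully open) to 1 (shut). In form: [{"tx": .., "ty": .., "tz": .., "rx": .., "ry": .., "rz": .., "gripper": ..}, ...]. A call has 1 to 12 rows; each row shifts and turns the commanded pose from where the row before left it, along the tool's axes as they then stand; what a row does not reach is not made up. A row lasts 1/8 s, in which the tool goes at most 62.5 mm and 10.7 degrees, less where a joint would pass 70% of its speed; a pose out of reach is approached as far as the arm can. A call with a number of a shift or a turn outside -1 to 1 is refused whole. A call with a gripper value outside its range is refused whole. The fingers move at their own pace and stop on an object; "grip_force" is the grip in N (left out, the last holds). Time passes only in rows, so rows that do not move let the fingers close. It gives the time, the measured TCP pose, the force, the opening and the grip force at its end, in the units of the state.
- env.state(): the state, without advancing time (a new reading comes with each control period).
- env.grab_frame(name): name is "scene" or "side" or "wrist"; returns a dict with "frame" (384x512x3 uint8, red, green, blue), "vertical_fov" (degrees; the focal length in pixels is half the picture's height over the tangent of half this angle, whatever the lens; pixels are square), "cx", "cy" (the principal point, pixels), "rvec" (rotation vector, rad) and "tvec" (3), from world to camera coordinates, as OpenCV has them; the wrist camera has in their place "T_tool_cam" (4x4, takes a point from camera to tool coordinates, whose origin is the TCP and whose axes are the flange's). Camera axes: x right, y down, z forward; pixel columns grow to the right and rows downward; lengths in mm; the calibration is good to about 2 mm. The wrist camera is an equidistant fisheye: a pixel r from the principal point sees the ray r / f radians off the axis. A picture is of the moment at which its call begins: read the wrist's pose just before it. There is no depth.
- env.job_done(): hands the job in; it is judged then, once.
The state is a dict: "time_s": time; "qpos": joint angles; "qvel": joint speeds; "effort": joint torques, N m; "ee_pos": TCP position; "ee_rot": TCP orientation; "force": force on the tool from outside, world axes, zero at the start; "torque": the same for the moment, N m; "gripper_width": finger opening in mm; "gripper_force": force on a finger pad.
Only numpy, scipy, OpenCV 4.12 (cv2) and the standard library are available. Lean on these libraries where they do the work, as an engineer would, in place of code of your own. Each camera call takes 0.05 s, during which the arm holds its last target. There are 200 camera calls.

## Working session

There is one attempt and no reset: what is moved stays moved. The work goes in short steps, Python scripts to look and compute and a tool call to move; the robot and the scene stay as the last step left them, time stands still between calls to the robot, and variables do not carry over. Pictures are saved under pics/ and viewed, at most 10 in all, crops included, and the job is handed in when it is done.

Besides the shell and the picture viewer there is one more tool, called after "Request:" as name(argument=value, ...) on one line, values as JSON. send_rows: Moves the arm, as the interface text tells. Shifts and turns lie within -1 to 1; 1 stands for 500 mm of shift or 30 degrees of turn. Its arguments: {"type":"object","properties":{"motion":{"type":"array"},"grip_force":{"type":"number"}},"required":["motion"]}

```bash
mkdir -p pics
cat > h.py <<'E'
import numpy as np, cv2, json
from workcell import env
def grab(n,fn):
    s=env.state(); f=env.grab_frame(n); cv2.imwrite(fn,cv2.resize(f["frame"][:,:,::-1],(800,600),interpolation=cv2.INTER_CUBIC))
    d={k:np.array(v).tolist() for k,v in f.items() if k!="frame"}; d["ee_pos"]=np.array(s["ee_pos"]).tolist(); d["ee_rot"]=np.array(s["ee_rot"]).tolist()
    json.dump(d,open(fn[:-3]+"json","w")); np.save(fn[:-3]+"npy",f["frame"]); return d
def KRt(fn):
    d=json.load(open(fn)); f=192/np.tan(np.radians(d["vertical_fov"]/2))
    K=np.array([[f,0,d["cx"]],[0,f,d["cy"]],[0,0,1]]); R=cv2.Rodrigues(np.array(d["rvec"]))[0]; return K,R,np.array(d["tvec"]).reshape(3)
def on_z(fn,u,v,z,s=800/512):   # u,v in the enlarged picture
    K,R,t=KRt(fn); r=R.T@np.linalg.inv(K)@np.array([(u+.5)/s-.5,(v+.5)/s-.5,1]); c=-R.T@t
    return (c+r*(z-c[2])/r[2]).round(1)
def proj(fn,p,s=800/512):
    K,R,t=KRt(fn); q=K@(R@np.asarray(p,float)+t); q=q[:2]/q[2]; return ((q+.5)*s-.5).round(1)
E
python3 - <<'E'
from h import *
for n in("scene","side","wrist"): print(n,grab(n,f"pics/{n}0.png"))
print(env.state())
E
```

```text
scene {'vertical_fov': 42.24898909677822, 'cx': 253.60208776014403, 'cy': 199.7999642254399, 'rvec': [2.318012688871717, 1.2243967423444455, -0.3567244473464779], 'tvec': [-311.327652280617, -410.60118280924473, 2165.0097719316914], 'ee_pos': [172.95323914530547, -547.8095091567828, 191.63294990380757], 'ee_rot': [-179.8998669941599, -0.0014117307088451175, 17.51961065362114]}
side {'vertical_fov': 53.949860662125396, 'cx': 255.9579088481169, 'cy': 191.72337965494495, 'rvec': [0.6251050776794245, -2.675637146987505, 1.0926339662258684], 'tvec': [549.7911751667323, 277.10827210718975, 935.0186787648267], 'ee_pos': [172.9819539206503, -547.817679066005, 191.645840701599], 'ee_rot': [-179.90308765943888, -0.004356660398540151, 17.521768599208343]}
wrist {'vertical_fov': 65.70646984690485, 'cx': 256.37781696747015, 'cy': 190.39175988358195, 'T_tool_cam': [[0.00016820199868996377, -0.95642826870003, -0.291967358688517, 83.44192926948666], [0.9999995934886065, -9.776628636542066e-05, 0.0008963617422686326, 0.2681177870257345], [-0.0008858502736858057, -0.2919673907702962, 0.956427863456558
[... 174 characters left out ...]
17.519909401084522]}
{'time_s': 0.15, 'qpos': array([-7.36228912e+01,  1.83433189e+01,  8.96907266e+01, -3.50637687e-04,
        7.20415709e+01, -1.14610775e+00]), 'qvel': array([ 0.0353863 , -0.21280387, -0.29168485,  0.04430612,  0.10910399,
        0.06568172]), 'effort': array([ 3.79538742e-04, -4.12774229e+01, -2.32154560e+01,  7.28202355e-02,
        4.33210493e-02, -9.50060826e-05]), 'ee_pos': array([ 173.01259315, -547.93583332,  191.80994396]), 'ee_rot': array([-1.79924392e+02, -1.17913451e-03,  1.75233241e+01]), 'force': array([-0.22943422,  0.24933586, -0.10694373]), 'torque': array([-0.03866996,  0.02725614,  0.04757629]), 'gripper_force': 0.0, 'gripper_width': 91.33154371615278}
```

View pics/scene0.png

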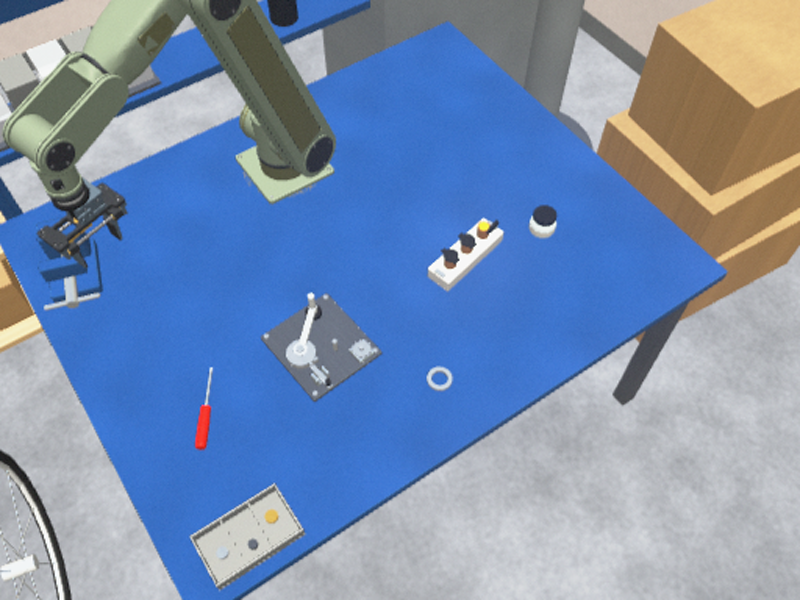

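View pics/side0.png

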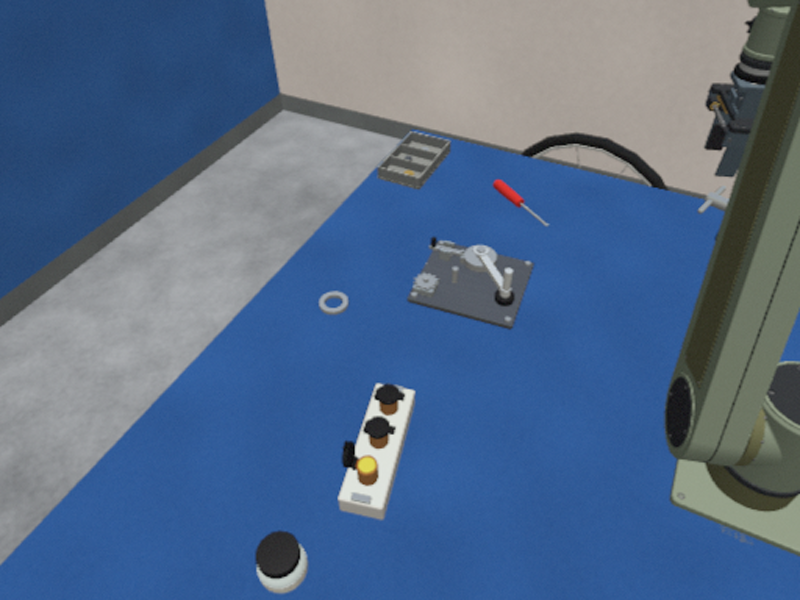

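The open cap is at the jar end of the rack: scene (484,228), side (367,468). The jig's post is at scene (311,297) and side (508,272). I'll enlarge both regions.

Run:
```python
from h import *
def crop(n,x0,y0,w,h,s): return cv2.resize(np.load(f"pics/{n}0.npy")[y0:y0+h,x0:x0+w,::-1],None,fx=s,fy=s,interpolation=cv2.INTER_CUBIC)
# native px crops, each 80x60 -> 400x300
L=[("scene",265,130),("side",205,245),("scene",165,185),("side",260,150)]
c=[crop(n,x,y,80,100 if 0 else 60,5) for n,x,y in L]
c[1]=crop("side",200,240,106,80,3.7736)[:300,:400]
c[1]=cv2.resize(c[1],(400,300)); c[3]=cv2.resize(crop("side",255,148,92,69,4.3478),(400,300)); c[2]=cv2.resize(crop("scene",164,183,96,72,4.1667),(400,300))
cv2.imwrite("pics/crop0.png",np.vstack([np.hstack(c[:2]),np.hstack(c[2:])]))
```

```text
(no output)
```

View pics/crop0.png

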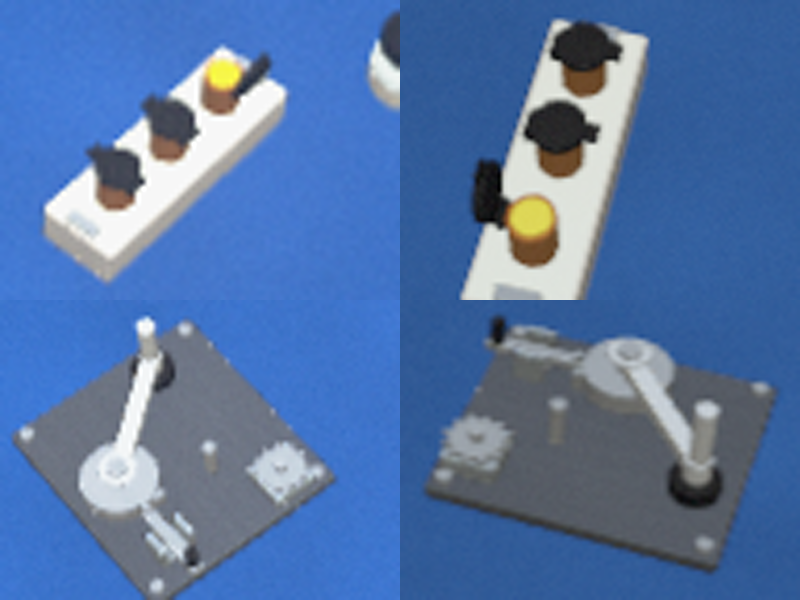

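Crops: the open tube's rim is centred at (223,75) in the scene crop and (532,218) in the side crop, with its cap standing on the side away from the robot. The post top is at (147,325) and (708,410), the hub centre at (118,467) and (632,350), and the stop post top at (209,447) and (558,404).

```bash
cat >> h.py <<'E'
C={"A":("scene",265,130,5,0,0),"B":("side",200,240,3.7736,400,0),"C":("scene",164,183,4.1667,0,300),"D":("side",255,148,4.3478,400,300)}
def cz(k,u,v,z):
    n,x0,y0,s,ox,oy=C[k]; return on_z(f"pics/{n}0.json",x0+(u-ox+.5)/s-.5,y0+(v-oy+.5)/s-.5,z,1)
E
python3 - <<'E'
from h import *
P=lambda *a:print(a,cz(*a))
print("rim");P("A",223,75,74);P("B",532,218,74)
print("shut caps top");P("A",172,118,81);P("B",557,126,81);P("A",120,170,81);P("B",583,46,81)
print("tabs");P("A",150,103,79);P("B",597,132,79);P("A",96,153,79);P("B",619,53,79)
print("opencap tip?");P("A",264,58,120);P("B",486,163,120)
print("rack corners top");[P("A",*p,40) for p in((44,206),(108,252),(286,92),(224,47))];[P("B",*p,40) for p in((555,20),(648,38))]
print("post top");P("C",147,325,95);P("D",708,410,95)
print("hub");P("C",118,467,47);P("D",632,350,47)
print("stop");P("C",209,447,50);P("D",558,404,50)
print("plate corners");[P("C",*p,12) for p in((185,320),(12,437),(335,478))];[P("D",*p,12) for p in((775,388),(715,566),(428,490))]
for n in("scene","side"):
  K,R,t=KRt(f"pics/{n}0.json");print(n,-R.T@t)
E
```

```text
rim
('A', 223, 75, 74) [526.9 282.3  74. ]
('B', 532, 218, 74) [526.  285.9  74. ]
shut caps top
('A', 172, 118, 81) [542.2 219.9  81. ]
('B', 557, 126, 81) [540.8 225.3  81. ]
('A', 120, 170, 81) [559.7 157.   81. ]
('B', 583, 46, 81) [554.4 162.9  81. ]
tabs
('A', 150, 103, 79) [519.7 215.7  79. ]
('B', 597, 132, 79) [516.4 216.9  79. ]
('A', 96, 153, 79) [535.2 152.4  79. ]
('B', 619, 53, 79) [530.9 156.1  79. ]
opencap tip?
('A', 264, 58, 120) [558.2 292.4 120. ]
('B', 486, 163, 120) [553.6 287.7 120. ]
rack corners top
('A', 44, 206, 40) [531.3 107.7  40. ]
('A', 108, 252, 40) [594.2 123.   40. ]
('A', 286, 92, 40) [549.3 332.6  40. ]
('A', 224, 47, 40) [484.7 319.9  40. ]
('B', 555, 20, 40) [597.2 126.1  40. ]
('B', 648, 38, 40) [530.7 111.   40. ]
post top
('C', 147, 325, 95) [ 473.7 -188.3   95. ]
('D', 708, 410, 95) [ 473.  -186.9   95. ]
hub
('C', 118, 467, 47) [ 556.7 -272.5   47. ]
('D', 632, 350, 47) [ 559.8 -278.2   47. ]
stop
('C', 209, 447, 50) [ 585.8 -197.5   50. ]
('D', 558, 404, 50) [ 585.7 -194.    50. ]
plate corners
('C', 185, 320, 12) [ 437.  -134.4   12. ]
('C', 12, 437, 12) [ 457.1 -328.2   12. ]
('C', 335, 478, 12) [ 655.3 -112.7   12. ]
('D', 775, 388, 12) [ 455.6 -323.8   12. ]
('D', 715, 566, 12) [ 436.3 -126.3   12. ]
('D', 428, 490, 12) [ 649.3 -105.7   12. ]
scene [1419.42401908 -587.30499405 1610.30861917]
side [277.88295983 651.98197102 866.61400318]
```

```bash
cat >> h.py <<'E'
from scipy.spatial.transform import Rotation as Ro
def plan(wps,grip,start=None):
    """wps: (x,y,z,yaw,nrows), tool down; prints rows"""
    s=env.state(); p=np.array(s["ee_pos"]); yaw=s["ee_rot"][2]
    if start is not None: p=np.array(start[:3],float); yaw=start[3]
    rows=[]
    for x,y,z,w,n in wps:
        p0=p.copy(); y0=yaw
        for i in range(1,n+1):
            t=p0+(np.array([x,y,z])-p0)*i/n; R=Ro.from_euler("xyz",[180,0,yaw],degrees=True)
            d=(R.inv().apply(t-p)/500).round(4); dy=round(-(y0+(w-y0)*i/n-yaw)/30,4)
            rows.append(dict(tx=d[0],ty=d[1],tz=d[2],rz=dy)); p=p+R.apply(d*500); yaw-=dy*30
    for k in range(0,len(rows),12): print(json.dumps([{**{a:float(b) for a,b in r.items()},"gripper":grip} for r in rows[k:k+12]]))
E
python3 - <<'E'
from h import *
plan([(598,299,175,102,18)],1,(173.1,-548.3,192.5,17.5))
E
```

```text
[{"tx": 0.0733, "ty": -0.0756, "tz": 0.0019, "rz": -0.1565, "gripper": 1}, {"tx": 0.0793, "ty": -0.0693, "tz": 0.002, "rz": -0.1565, "gripper": 1}, {"tx": 0.0847, "ty": -0.0626, "tz": 0.0019, "rz": -0.1564, "gripper": 1}, {"tx": 0.0895, "ty": -0.0555, "tz": 0.002, "rz": -0.1565, "gripper": 1}, {"tx": 0.0938, "ty": -0.048, "tz": 0.0019, "rz": -0.1565, "gripper": 1}, {"tx": 0.0974, "ty": -0.0401, "tz": 0.002, "rz": -0.1565, "gripper": 1}, {"tx": 0.1003, "ty": -0.032, "tz": 0.0019, "rz": -0.1565, "gripper": 1}, {"tx": 0.1026, "ty": -0.0237, "tz": 0.002, "rz": -0.1565, "gripper": 1}, {"tx": 0.1042, "ty": -0.0152, "tz": 0.0019, "rz": -0.1564, "gripper": 1}, {"tx": 0.1051, "ty": -0.0067, "tz": 0.0019, "rz": -0.1565, "gripper": 1}, {"tx": 0.1053, "ty": 0.002, "tz": 0.002, "rz": -0.1565, "gripper": 1}, {"tx": 0.1048, "ty": 0.0106, "tz": 0.0019, "rz": -0.1565, "gripper": 1}]
[{"tx": 0.1036, "ty": 0.0191, "tz": 0.002, "rz": -0.1565, "gripper": 1}, {"tx": 0.1016, "ty": 0.0276, "tz": 0.0019, "rz": -0.1564, "gripper": 1}, {"tx": 0.0991, "ty": 0.0357, "tz": 0.002, "rz": -0.1565, "gripper": 1}, {"tx": 0.0958, "ty": 0.0438, "tz": 0.0019, "rz": -0.1565, "gripper": 1}, {"tx": 0.0919, "ty": 0.0515, "tz": 0.002, "rz": -0.1565, "gripper": 1}, {"tx": 0.0874, "ty": 0.0588, "tz": 0.0019, "rz": -0.1565, "gripper": 1}]
```

Request:
send_rows(motion=[{"tx": 0.073, "ty": -0.076, "tz": 0.002, "rz": -0.156, "gripper": 1}, {"tx": 0.079, "ty": -0.069, "tz": 0.002, "rz": -0.156, "gripper": 1}, {"tx": 0.085, "ty": -0.063, "tz": 0.002, "rz": -0.156, "gripper": 1}, {"tx": 0.09, "ty": -0.056, "tz": 0.002, "rz": -0.156, "gripper": 1}, {"tx": 0.094, "ty": -0.048, "tz": 0.002, "rz": -0.156, "gripper": 1}, {"tx": 0.097, "ty": -0.04, "tz": 0.002, "rz": -0.156, "gripper": 1}, {"tx": 0.1, "ty": -0.032, "tz": 0.002, "rz": -0.156, "gripper": 1}, {"tx": 0.103, "ty": -0.024, "tz": 0.002, "rz": -0.156, "gripper": 1}, {"tx": 0.104, "ty": -0.015, "tz": 0.002, "rz": -0.156, "gripper": 1}, {"tx": 0.105, "ty": -0.007, "tz": 0.002, "rz": -0.156, "gripper": 1}, {"tx": 0.105, "ty": 0.002, "tz": 0.002, "rz": -0.156, "gripper": 1}, {"tx": 0.105, "ty": 0.011, "tz": 0.002, "rz": -0.156, "gripper": 1}])

```text
invalid input at $.motion[0]: expected keys tx, ty, tz, rx, ry, rz, gripper
```

Request:
send_rows(motion=[{"tx": 0.104, "ty": 0.019, "tz": 0.002, "rz": -0.156, "gripper": 1}, {"tx": 0.102, "ty": 0.028, "tz": 0.002, "rz": -0.156, "gripper": 1}, {"tx": 0.099, "ty": 0.036, "tz": 0.002, "rz": -0.156, "gripper": 1}, {"tx": 0.096, "ty": 0.044, "tz": 0.002, "rz": -0.156, "gripper": 1}, {"tx": 0.092, "ty": 0.052, "tz": 0.002, "rz": -0.156, "gripper": 1}, {"tx": 0.087, "ty": 0.059, "tz": 0.002, "rz": -0.156, "gripper": 1}, {"tx": 0, "gripper": 1}, {"tx": 0, "gripper": 1}])

```text
invalid input at $.motion[0]: expected keys tx, ty, tz, rx, ry, rz, gripper
```

Run:
```python
from h import *
s=env.state();print(s["time_s"],s["ee_pos"],s["ee_rot"],s["qpos"].round(1),s["gripper_width"])
grab("wrist","pics/w1.png")
```

```text
0.15 [ 173.01259315 -547.93583332  191.80994396] [-1.79924392e+02 -1.17913451e-03  1.75233241e+01] [-73.6  18.3  89.7  -0.   72.   -1.1] 91.33154371615278
```

View pics/w1.png

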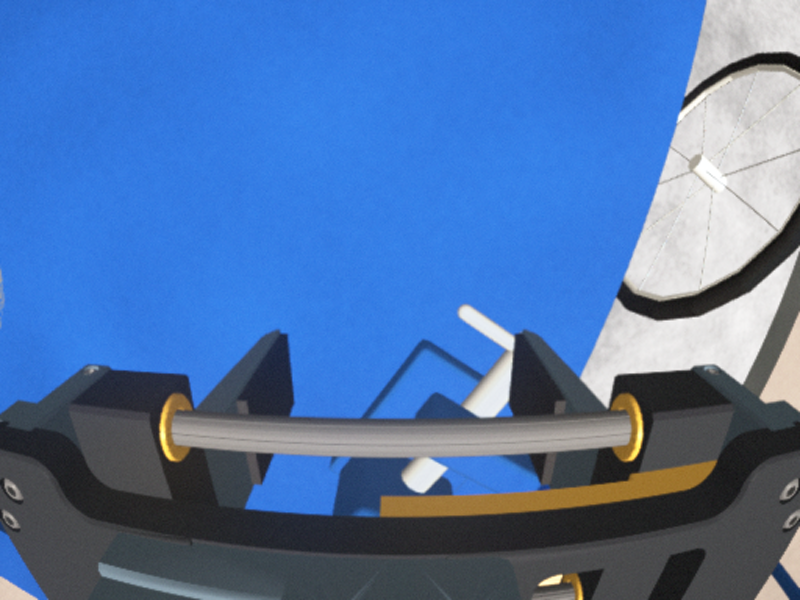

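The calls were refused because every row needs all its keys, so the arm hasn't moved. The picture shows only the table and the open fingers, at columns 280 and 520. I'll resend with full rows.

Request:
send_rows(motion=[{"tx": 0.073, "ty": -0.076, "tz": 0.002, "rx": 0, "ry": 0, "rz": -0.156, "gripper": 1}, {"tx": 0.079, "ty": -0.069, "tz": 0.002, "rx": 0, "ry": 0, "rz": -0.156, "gripper": 1}, {"tx": 0.085, "ty": -0.063, "tz": 0.002, "rx": 0, "ry": 0, "rz": -0.156, "gripper": 1}, {"tx": 0.09, "ty": -0.056, "tz": 0.002, "rx": 0, "ry": 0, "rz": -0.156, "gripper": 1}, {"tx": 0.094, "ty": -0.048, "tz": 0.002, "rx": 0, "ry": 0, "rz": -0.156, "gripper": 1}, {"tx": 0.097, "ty": -0.04, "tz": 0.002, "rx": 0, "ry": 0, "rz": -0.156, "gripper": 1}, {"tx": 0.1, "ty": -0.032, "tz": 0.002, "rx": 0, "ry": 0, "rz": -0.156, "gripper": 1}, {"tx": 0.103, "ty": -0.024, "tz": 0.002, "rx": 0, "ry": 0, "rz": -0.156, "gripper": 1}, {"tx": 0.104, "ty": -0.015, "tz": 0.002, "rx": 0, "ry": 0, "rz": -0.156, "gripper": 1}, {"tx": 0.105, "ty": -0.007, "tz": 0.002, "rx": 0, "ry": 0, "rz": -0.156, "gripper": 1}, {"tx": 0.105, "ty": 0.002, "tz": 0.002, "rx": 0, "ry": 0, "rz": -0.156, "gripper": 1}, {"tx": 0.105, "ty": 0.011, "tz": 0.002, "rx": 0, "ry": 0, "rz": -0.156, "gripper": 1}])

```text
time_s: 1.7
ee_pos: [457.2, 18.3, 180.4]
ee_rot: [180.0, 0.0, 73.9]
force: [1.2, 0.2, 0.3]
gripper_width: 0.4
gripper_force: 0.0
```

Request:
send_rows(motion=[{"tx": 0.104, "ty": 0.019, "tz": 0.002, "rx": 0, "ry": 0, "rz": -0.156, "gripper": 1}, {"tx": 0.102, "ty": 0.028, "tz": 0.002, "rx": 0, "ry": 0, "rz": -0.156, "gripper": 1}, {"tx": 0.099, "ty": 0.036, "tz": 0.002, "rx": 0, "ry": 0, "rz": -0.156, "gripper": 1}, {"tx": 0.096, "ty": 0.044, "tz": 0.002, "rx": 0, "ry": 0, "rz": -0.156, "gripper": 1}, {"tx": 0.092, "ty": 0.052, "tz": 0.002, "rx": 0, "ry": 0, "rz": -0.156, "gripper": 1}, {"tx": 0.087, "ty": 0.059, "tz": 0.002, "rx": 0, "ry": 0, "rz": -0.156, "gripper": 1}, {"tx": 0, "ty": 0, "tz": 0, "rx": 0, "ry": 0, "rz": 0, "gripper": 1}, {"tx": 0, "ty": 0, "tz": 0, "rx": 0, "ry": 0, "rz": 0, "gripper": 1}])

```text
time_s: 2.7
ee_pos: [599.6, 298.3, 173.8]
ee_rot: [-179.9, 0.1, 101.8]
force: [0.7, 0.0, 0.2]
gripper_width: 0.7
gripper_force: 0.0
```

Run:
```python
from h import *
s=env.state();print(s["time_s"],s["ee_pos"],s["ee_rot"],s["qpos"].round(1),s["gripper_width"])
p=s["ee_pos"]
plan([(598,299,103,102,4),(546.8-9.8,288.2-2.1,103,102,6)],1)
```

```text
2.7 [599.61491253 298.33046494 173.78232828] [-1.79908114e+02  5.53460502e-02  1.01754680e+02] [25.5 27.6 77.6 -0.  74.9 13.7] 0.6564498720201304
[{"tx": 0.0005, "ty": -0.0007, "tz": 0.0354, "rz": -0.002, "gripper": 1}, {"tx": 0.0005, "ty": -0.0007, "tz": 0.0354, "rz": -0.0021, "gripper": 1}, {"tx": 0.0005, "ty": -0.0008, "tz": 0.0354, "rz": -0.002, "gripper": 1}, {"tx": 0.0005, "ty": -0.0007, "tz": 0.0354, "rz": -0.0021, "gripper": 1}, {"tx": 0.0, "ty": -0.0208, "tz": -0.0, "rz": 0.0, "gripper": 1}, {"tx": 0.0, "ty": -0.0208, "tz": -0.0, "rz": 0.0, "gripper": 1}, {"tx": 0.0001, "ty": -0.0207, "tz": -0.0, "rz": 0.0, "gripper": 1}, {"tx": -0.0, "ty": -0.0208, "tz": -0.0, "rz": 0.0, "gripper": 1}, {"tx": -0.0, "ty": -0.0208, "tz": -0.0, "rz": 0.0, "gripper": 1}, {"tx": 0.0, "ty": -0.0208, "tz": -0.0, "rz": 0.0, "gripper": 1}]
```

Request:
send_rows(motion=[{"tx": 0, "ty": 0, "tz": 0.035, "rx": 0, "ry": 0, "rz": 0, "gripper": 1}, {"tx": 0, "ty": 0, "tz": 0.035, "rx": 0, "ry": 0, "rz": 0, "gripper": 1}, {"tx": 0, "ty": 0, "tz": 0.035, "rx": 0, "ry": 0, "rz": 0, "gripper": 1}, {"tx": 0.002, "ty": -0.003, "tz": 0.035, "rx": 0, "ry": 0, "rz": 0, "gripper": 1}, {"tx": 0, "ty": 0, "tz": 0, "rx": 0, "ry": 0, "rz": 0, "gripper": 1}, {"tx": 0, "ty": -0.02, "tz": 0, "rx": 0, "ry": 0, "rz": 0, "gripper": 1}, {"tx": 0, "ty": -0.02, "tz": 0, "rx": 0, "ry": 0, "rz": 0, "gripper": 1}, {"tx": 0, "ty": -0.02, "tz": 0, "rx": 0, "ry": 0, "rz": 0, "gripper": 1}, {"tx": 0, "ty": -0.02, "tz": 0, "rx": 0, "ry": 0, "rz": 0, "gripper": 1}, {"tx": 0, "ty": -0.02, "tz": 0, "rx": 0, "ry": 0, "rz": 0, "gripper": 1}, {"tx": 0, "ty": -0.02, "tz": 0, "rx": 0, "ry": 0, "rz": 0, "gripper": 1}, {"tx": 0, "ty": -0.005, "tz": 0, "rx": 0, "ry": 0, "rz": 0, "gripper": 1}])

```text
time_s: 4.2
ee_pos: [536.5, 286.6, 104.5]
ee_rot: [-180.0, 0.0, 101.8]
force: [0.3, 0.0, -0.8]
gripper_width: 0.7
gripper_force: 0.0
```

Request:
send_rows(motion=[{"tx": 0, "ty": -0.008, "tz": 0.012, "rx": 0, "ry": 0, "rz": 0, "gripper": 1}, {"tx": 0, "ty": -0.008, "tz": 0.012, "rx": 0, "ry": 0, "rz": 0, "gripper": 1}, {"tx": 0, "ty": -0.008, "tz": 0.012, "rx": 0, "ry": 0, "rz": 0, "gripper": 1}, {"tx": 0, "ty": 0, "tz": 0.006, "rx": 0, "ry": 0, "rz": 0, "gripper": 1}, {"tx": 0, "ty": 0, "tz": 0, "rx": 0, "ry": 0, "rz": 0, "gripper": 1}])

```text
time_s: 4.82
ee_pos: [525.5, 284.3, 83.1]
ee_rot: [-180.0, 0.0, 101.8]
force: [-0.1, 0.8, -0.7]
gripper_width: 0.4
gripper_force: 0.0
```

Now press down in small steps.

Request:
send_rows(motion=[{"tx": 0, "ty": 0, "tz": 0.004, "rx": 0, "ry": 0, "rz": 0, "gripper": 1}, {"tx": 0, "ty": 0, "tz": 0.003, "rx": 0, "ry": 0, "rz": 0, "gripper": 1}, {"tx": 0, "ty": 0, "tz": 0.001, "rx": 0, "ry": 0, "rz": 0, "gripper": 1}, {"tx": 0, "ty": 0, "tz": 0, "rx": 0, "ry": 0, "rz": 0, "gripper": 1}, {"tx": 0, "ty": 0, "tz": 0, "rx": 0, "ry": 0, "rz": 0, "gripper": 1}])

```text
time_s: 5.45
ee_pos: [525.6, 284.3, 79.5]
ee_rot: [180.0, 0.0, 101.8]
force: [0.5, -0.2, 0.4]
gripper_width: 0.5
gripper_force: 0.0
```

Run:
```python
from h import *
grab("side","pics/side2.png")
f=np.load("pics/side2.npy")[215:335,170:330,::-1]
cv2.imwrite("pics/c2.png",cv2.resize(f,(800,600),interpolation=cv2.INTER_CUBIC))
```

```text
(no output)
```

View pics/c2.png

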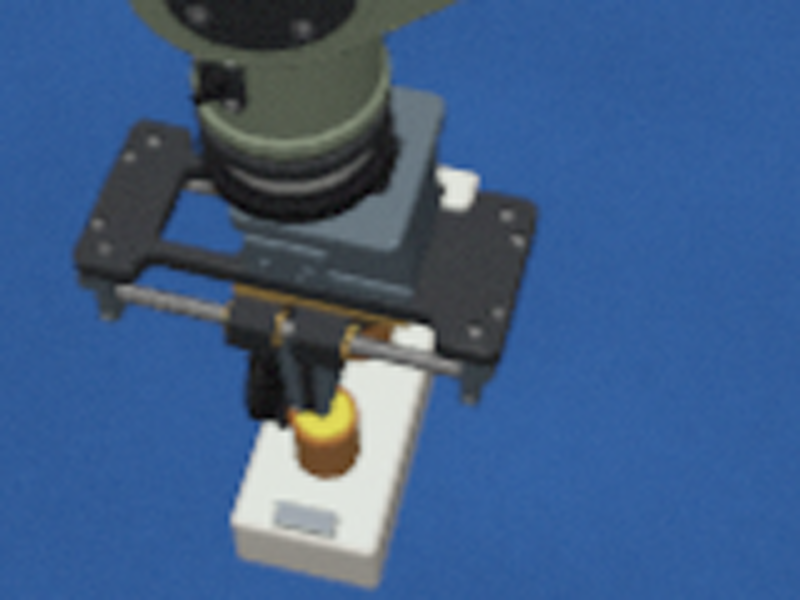

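The picture shows the cap still standing at (265,390), beside the fingertips at (310,405), and the tube open. So the fingers are in front of the rim without having swept the cap. I'll check with the other two cameras.

Run:
```python
from h import *
grab("scene","pics/scene2.png"); grab("wrist","pics/w2.png")
a=np.load("pics/scene2.npy")[115:190,260:360,::-1]; b=np.load("pics/w2.npy")[:,:,::-1]
cv2.imwrite("pics/c3.png",np.vstack([cv2.resize(a,(400,300),interpolation=cv2.INTER_CUBIC),cv2.resize(b,(400,300))])) if 0 else None
A=cv2.resize(a,(400,300),interpolation=cv2.INTER_CUBIC);B=cv2.resize(b[180:330,156:356],(400,300),interpolation=cv2.INTER_CUBIC)
s=np.load("pics/side2.npy")[255:315,205:285,::-1]; s0=np.load("pics/side0.npy")[255:315,205:285,::-1]
r=lambda q:cv2.resize(q,(400,300),interpolation=cv2.INTER_CUBIC)
cv2.imwrite("pics/c3.png",np.vstack([np.hstack([A,B]),np.hstack([r(s0),r(s)])]))
st=env.state();print(st["ee_pos"],proj("pics/side2.json",st["ee_pos"],1),proj("pics/scene2.json",st["ee_pos"],1))
```

```text
[525.56526075 284.30823154  79.47532547] [235.  295.7] [309.5 143.3]
```

View pics/c3.png

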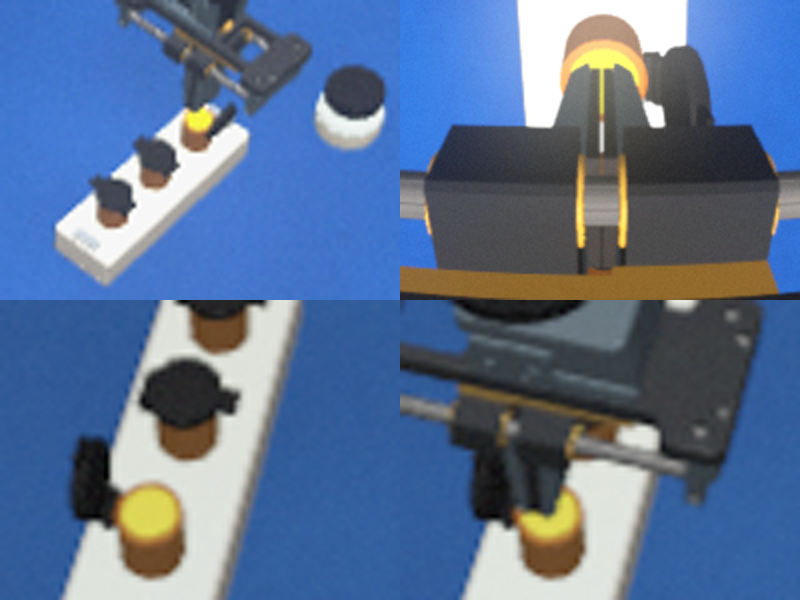

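The fingertips are where expected, projected and seen to agree, but the cap hasn't moved, so the sweep at z≈104 missed it. I'll repeat lower, at z≈88, and check partway.

Request:
send_rows(motion=[{"tx": 0, "ty": 0, "tz": -0.06, "rx": 0, "ry": 0, "rz": 0, "gripper": 1}, {"tx": 0, "ty": 0, "tz": -0.06, "rx": 0, "ry": 0, "rz": 0, "gripper": 1}, {"tx": 0, "ty": 0.05, "tz": 0, "rx": 0, "ry": 0, "rz": 0, "gripper": 1}, {"tx": 0, "ty": 0.05, "tz": 0, "rx": 0, "ry": 0, "rz": 0, "gripper": 1}, {"tx": 0, "ty": 0.05, "tz": 0, "rx": 0, "ry": 0, "rz": 0, "gripper": 1}, {"tx": 0, "ty": 0, "tz": 0, "rx": 0, "ry": 0, "rz": 0, "gripper": 1}, {"tx": 0, "ty": 0, "tz": 0.05, "rx": 0, "ry": 0, "rz": 0, "gripper": 1}, {"tx": 0, "ty": 0, "tz": 0.052, "rx": 0, "ry": 0, "rz": 0, "gripper": 1}, {"tx": 0, "ty": 0, "tz": 0, "rx": 0, "ry": 0, "rz": 0, "gripper": 1}, {"tx": 0, "ty": -0.02, "tz": 0, "rx": 0, "ry": 0, "rz": 0, "gripper": 1}, {"tx": 0, "ty": -0.02, "tz": 0, "rx": 0, "ry": 0, "rz": 0, "gripper": 1}, {"tx": 0, "ty": -0.02, "tz": 0, "rx": 0, "ry": 0, "rz": 0, "gripper": 1}])

```text
time_s: 7.1
ee_pos: [569.0, 293.5, 89.5]
ee_rot: [179.9, -0.0, 101.8]
force: [-0.2, -0.7, -0.1]
gripper_width: 0.6
gripper_force: 0.0
```

Request:
send_rows(motion=[{"tx": 0, "ty": -0.02, "tz": 0, "rx": 0, "ry": 0, "rz": 0, "gripper": 1}, {"tx": 0, "ty": -0.015, "tz": 0, "rx": 0, "ry": 0, "rz": 0, "gripper": 1}, {"tx": 0, "ty": 0, "tz": 0, "rx": 0, "ry": 0, "rz": 0, "gripper": 1}])

```text
time_s: 7.48
ee_pos: [551.8, 289.8, 88.6]
ee_rot: [-180.0, 0.0, 101.8]
force: [0.5, -0.7, -0.1]
gripper_width: 0.4
gripper_force: 0.0
```

```bash
cat >> h.py <<'E'
def look(fn,sy=(255,315),sx=(205,285),ay=(115,190),ax=(260,360)):
    for n in("scene","side","wrist"): grab(n,f"pics/{n}_{fn}.png")
    g=lambda n:np.load(f"pics/{n}_{fn}.npy")[:,:,::-1]
    r=lambda q:cv2.resize(q,(400,300),interpolation=cv2.INTER_CUBIC)
    cv2.imwrite(f"pics/L{fn}.png",np.vstack([np.hstack([r(g("scene")[ay[0]:ay[1],ax[0]:ax[1]]),r(g("wrist")[150:330,136:376])]),np.hstack([r(g("side")[sy[0]:sy[1],sx[0]:sx[1]]),r(g("wrist"))])]))
    s=env.state(); print(s["time_s"],s["ee_pos"].round(1),s["ee_rot"].round(1),s["force"].round(1),s["gripper_width"])
E
python3 -c "
from h import *
look('a')"
```

```text
7.625 [552.6 289.9  88.3] [-180.     0.   101.8] [-0.5  0.5  0.3] 0.3425729362879186
```

View pics/La.png

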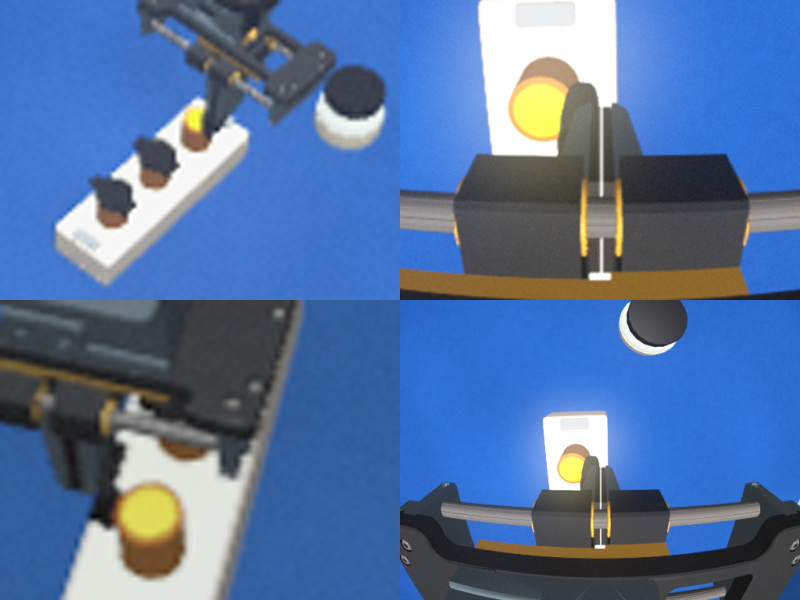

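The cap is now moving: in the wrist view it stands at (580,120), just ahead of the fingers and near upright. I'll continue the push, then come down over it.

Request:
send_rows(motion=[{"tx": 0, "ty": -0.01, "tz": 0, "rx": 0, "ry": 0, "rz": 0, "gripper": 1}, {"tx": 0, "ty": -0.01, "tz": 0, "rx": 0, "ry": 0, "rz": 0, "gripper": 1}, {"tx": 0, "ty": -0.01, "tz": 0, "rx": 0, "ry": 0, "rz": 0, "gripper": 1}, {"tx": 0, "ty": -0.01, "tz": 0, "rx": 0, "ry": 0, "rz": 0, "gripper": 1}, {"tx": 0, "ty": 0, "tz": 0, "rx": 0, "ry": 0, "rz": 0, "gripper": 1}])

```text
time_s: 8.25
ee_pos: [532.3, 285.8, 88.5]
ee_rot: [-180.0, 0.0, 101.8]
force: [0.6, -0.3, -0.7]
gripper_width: 0.6
gripper_force: 0.0
```

```bash
python3 -c "
from h import *
look('b')"
```

```text
8.4 [532.9 285.9  88.5] [180.    0.  101.8] [ 0.3 -0.4 -0.5] 0.333862126018119
```

View pics/Lb.png

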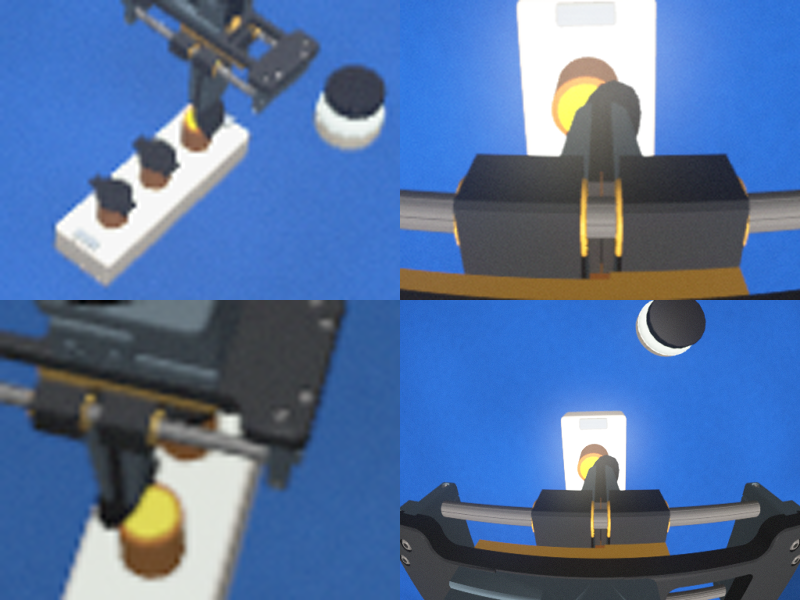

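The cap now leans in over the tube at (615,110), under the fingers. I'll push a little further, then press down.

Request:
send_rows(motion=[{"tx": 0, "ty": -0.01, "tz": 0, "rx": 0, "ry": 0, "rz": 0, "gripper": 1}, {"tx": 0, "ty": -0.01, "tz": 0, "rx": 0, "ry": 0, "rz": 0, "gripper": 1}, {"tx": 0, "ty": -0.01, "tz": 0, "rx": 0, "ry": 0, "rz": 0, "gripper": 1}, {"tx": 0, "ty": 0, "tz": 0.006, "rx": 0, "ry": 0, "rz": 0, "gripper": 1}, {"tx": 0, "ty": 0, "tz": 0.006, "rx": 0, "ry": 0, "rz": 0, "gripper": 1}, {"tx": 0, "ty": 0, "tz": 0.004, "rx": 0, "ry": 0, "rz": 0, "gripper": 1}, {"tx": 0, "ty": 0, "tz": 0.004, "rx": 0, "ry": 0, "rz": 0, "gripper": 1}, {"tx": 0, "ty": 0, "tz": 0, "rx": 0, "ry": 0, "rz": 0, "gripper": 1}, {"tx": 0, "ty": 0, "tz": 0, "rx": 0, "ry": 0, "rz": 0, "gripper": 1}])

```text
time_s: 9.52
ee_pos: [518.3, 282.8, 78.4]
ee_rot: [180.0, 0.0, 101.8]
force: [-0.1, 0.1, 0.4]
gripper_width: 0.2
gripper_force: 0.0
```

```bash
python3 -c "
from h import *
look('c')"
```

```text
9.675 [518.3 282.8  78.5] [180.    0.  101.8] [-0.1 -0.2  0. ] 1.02814600757565
```

View pics/Lc.png

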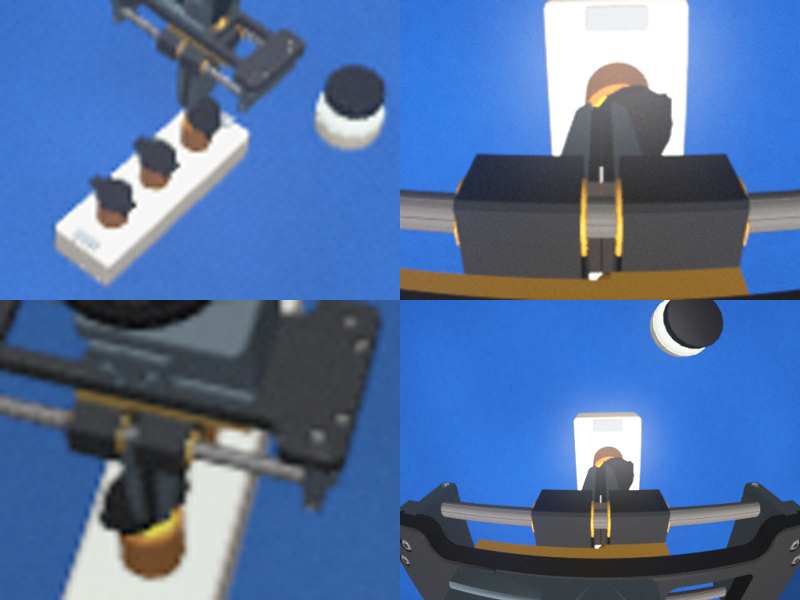

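The cap is now only partly open (wrist crop (640,115), with a sliver of yellow at (600,100)) and there is no force. The part of the finger that makes contact seems to sit above the nominal tip, so I'll keep lowering in small steps and watch the force.

Request:
send_rows(motion=[{"tx": 0, "ty": 0, "tz": 0.003, "rx": 0, "ry": 0, "rz": 0, "gripper": 1}, {"tx": 0, "ty": 0, "tz": 0.003, "rx": 0, "ry": 0, "rz": 0, "gripper": 1}, {"tx": 0, "ty": 0, "tz": 0.003, "rx": 0, "ry": 0, "rz": 0, "gripper": 1}, {"tx": 0, "ty": 0, "tz": 0, "rx": 0, "ry": 0, "rz": 0, "gripper": 1}])

```text
time_s: 10.18
ee_pos: [518.1, 282.7, 73.7]
ee_rot: [-180.0, 0.0, 101.8]
force: [0.9, 0.7, 0.4]
gripper_width: 0.5
gripper_force: 0.1
```

Request:
send_rows(motion=[{"tx": 0, "ty": 0, "tz": 0.003, "rx": 0, "ry": 0, "rz": 0, "gripper": 1}, {"tx": 0, "ty": 0, "tz": 0, "rx": 0, "ry": 0, "rz": 0, "gripper": 1}])

```text
time_s: 10.42
ee_pos: [518.2, 282.8, 72.3]
ee_rot: [-180.0, 0.0, 101.8]
force: [0.3, -0.1, 0.1]
gripper_width: 0.2
gripper_force: 0.0
```

```bash
python3 -c "
from h import *
look('d')"
```

```text
10.575 [518.3 282.8  72.4] [180.    0.  101.8] [-0.3  0.9 -0.4] 0.8894766662528752
```

```bash
cat >> h.py <<'E'
def yel(fn):
    o={}
    for n,(x0,x1,y0,y1) in {"side":(215,262,270,330),"scene":(290,330,125,165),"wrist":(200,330,150,260)}.items():
        f=np.load(f"pics/{n}_{fn}.npy")[y0:y1,x0:x1]; h=cv2.cvtColor(f,cv2.COLOR_RGB2HSV)
        m=(h[...,0]>22)&(h[...,0]<35)&(h[...,1]>120)&(h[...,2]>120); ys,xs=np.nonzero(m)
        o[n]=(int(m.sum()),(round(xs.mean()+x0,1),round(ys.mean()+y0,1)) if m.any() else None)
    return o
E
python3 -c "
from h import *
for k in 'abcd': print(k,yel(k))
import shutil
f=np.load('pics/side_d.npy')[280:312,220:254]; g=cv2.cvtColor(f,cv2.COLOR_RGB2GRAY)
H=cv2.cvtColor(f,cv2.COLOR_RGB2HSV)
for r in range(0,32):
  print(''.join('Y' if 15<h<35 and s>120 and v>150 else 'o' if h<18 and s>90 else 'k' if v<50 else 'w' if s<60 and v>150 else 'g' if s<110 else 'b' for h,s,v in H[r]))
"
```

```text
a {'side': (93, (np.float64(234.4), np.float64(297.2))), 'scene': (20, (np.float64(308.4), np.float64(144.2))), 'wrist': (806, (np.float64(219.2), np.float64(215.6)))}
b {'side': (76, (np.float64(235.2), np.float64(297.4))), 'scene': (8, (np.float64(307.2), np.float64(144.6))), 'wrist': (331, (np.float64(239.6), np.float64(211.1)))}
c {'side': (16, (np.float64(236.8), np.float64(299.9))), 'scene': (0, None), 'wrist': (19, (np.float64(255.7), np.float64(210.6)))}
d {'side': (0, None), 'scene': (0, None), 'wrist': (0, None)}
ggggggggggbbgggggggggggbbbbbgkkkkk
ggggggggggggggggggggggggggbbbbbbgg
ggggggggggggggggggggggggggoowwwwgg
kkkkgggggggggggggggggggbbgoowwwwww
kkkkkkkkggggggggggggggggggogwwwwww
kkkkkkkkbbggkgggggggggggggggwwwwww
kkkkkkkkgggggkkkkgggggggggggggggww
bbbbgkkkkgggkkkkkkkkkkbggggggggggg
bbbbbbggggggkkkkkkkkkkbggggggggggg
bbbbbbwwwggggkkkkkkkkkbwwwwwwggggg
bbbbbwwwwggggkkkkkkkkkgwwwwwwwwwww
bbbbbwwwgggggkkkggggkkgwwwwwwwwwww
bbbbbwwgkkgggkkkgggggggwwwwwwwwwww
bbbbwwwkkkggggkkgggggggggwwwwwwwww
bbbbwwgkkkggggkkgggggkkkgwwwwwwwww
bbbbwwgkkkkgggkkgggggkkkwwwwwwwwww
bbbwwwkkkkkgggkkkggggkkgwwwwwwwwwg
bbbwwgkkkkkgggkkkgggkkkgwwwwwwwwwg
bbbwwkkkkkkkggkkkgggoowwwwwwwwwwwg
bbwwwgkkkkkkggkkkggoogwwwwwwwwwwwg
bbwwwwggkkkkkkkkkggoogwwwwwwwwwwgg
bbwwwwwwgkkkkkkkbbYoogwwwwwwwwwwgg
bwwwwwwwwookkooooYYooowwwwwwwwwwgg
bwwwwwwwwooooooooooooowwwwwwwwwwgg
bwwwwwwwwgoooooooooooowwwwwwwwwggb
wwwwwwwwwgoooooooooooowwwwwwwwwggb
wwwwwwwwwgooooooooooowwwwwwwwwwggb
wwwwwwwwwwooooooooooowwwwwwwwwgggb
wwwwwwwwwwgooooooooowwwwwwwwwwggbb
wwwwwwwwwwwwooooooowwwwwwwwwwwggbb
wwwwwwwwwwwwwwggwwwwwwwwwwwwwwggbb
wwwwwwwwwwwwwwwwwwwwwwwwwwwwwgggbb
```

The yellow is gone, so the cap is closing as I lower. I'll keep going until there is a reaction force.

Request:
send_rows(motion=[{"tx": 0, "ty": 0, "tz": 0.003, "rx": 0, "ry": 0, "rz": 0, "gripper": 1}, {"tx": 0, "ty": 0, "tz": 0.003, "rx": 0, "ry": 0, "rz": 0, "gripper": 1}, {"tx": 0, "ty": 0, "tz": 0, "rx": 0, "ry": 0, "rz": 0, "gripper": 1}])

```text
time_s: 10.95
ee_pos: [518.1, 282.8, 69.2]
ee_rot: [-180.0, 0.0, 101.8]
force: [1.0, -0.2, 0.8]
gripper_width: 0.5
gripper_force: 0.0
```

Request:
send_rows(motion=[{"tx": 0, "ty": 0, "tz": 0.003, "rx": 0, "ry": 0, "rz": 0, "gripper": 1}, {"tx": 0, "ty": 0, "tz": 0, "rx": 0, "ry": 0, "rz": 0, "gripper": 1}])

```text
time_s: 11.2
ee_pos: [518.1, 282.8, 67.8]
ee_rot: [-180.0, 0.0, 101.8]
force: [-1.0, -0.1, 0.3]
gripper_width: 0.5
gripper_force: 0.0
```

Request:
send_rows(motion=[{"tx": 0, "ty": 0, "tz": 0.003, "rx": 0, "ry": 0, "rz": 0, "gripper": 1}, {"tx": 0, "ty": 0, "tz": 0, "rx": 0, "ry": 0, "rz": 0, "gripper": 1}])

```text
time_s: 11.45
ee_pos: [518.2, 282.8, 66.3]
ee_rot: [-180.0, 0.0, 101.8]
force: [0.0, 0.1, -1.3]
gripper_width: 0.7
gripper_force: 0.0
```

```bash
cat >> h.py <<'E'
def asc(fn,y=(285,312),x=(218,254)):
    H=cv2.cvtColor(np.load(f'pics/side_{fn}.npy')[y[0]:y[1],x[0]:x[1]],cv2.COLOR_RGB2HSV)
    for r in H: print(''.join('Y' if 15<h<35 and s>120 and v>150 else 'o' if h<18 and s>90 else 'k' if v<50 else 'w' if s<60 and v>150 else 'g' if s<110 else 'b' for h,s,v in r))
E
python3 -c "
from h import *
look('e'); asc('e')
h=np.array([546.8,288.2,74]);u=np.array([-.978,-.208,0])
for a in (0,.1,.2,.3,.4): print(a,proj('pics/side_e.json',h+47*(np.cos(a)*u+[0,0,np.sin(a)])+[0,0,1.5],1),proj('pics/scene_e.json',h+47*(np.cos(a)*u+[0,0,np.sin(a)])+[0,0,1.5],1))
"
```

```text
11.6 [518.2 282.8  66.4] [-180.     0.   101.8] [-0.   0.   0.1] 0.36103582827429237
bgkkkkkkgggggggggggggggggbbogwwwwwww
bbkkkkkkkkgggggggggggggggggggwwwwwww
bbkkkkkkkkgggggkkggggggggggggggwwwww
bbbbkkkkkkkgggkkkkkkkgggbggggggggggg
bbbbbbbbkkkkggkkkkkkkkkkbbgggggggggg
bbbbbbbwwwgggggkkkkkkkkkbgwwwggggggg
bbbbbbbwwwgggggkkkkkkkkkgwwwwwwwwggg
bbbbbbbwwggkggggkkkgkkkkgwwwwwwwwwww
bbbbbbwwwkkkggggkkgggggggwwwwwwwwwww
bbbbbbwwgkkkggggkkgggggggggwwwwwwwww
bbbbbbwwkkkkggggkkgggggkkkkgwwwwwwww
bbbbbwwwkkkkggggkkkggggkkkkwwwwwwwwg
bbbbbwwgkkkkkgggkkkggggkkkkwwwwwwwwg
bbbbbwwkkkkkkgggkkkggggkkkgwwwwwwwwg
bbbbwwwgkkkkkgggkkkgggkkggwwwwwwwwwg
bbbbwwwwggkkkkgggkkgggogwwwwwwwwwwgg
bbbbwwwwwwgkkkkgkkkgggogwwwwwwwwwwgg
bbbwwwwwwwwokkkkkkkooooowwwwwwwwwwgg
bbbwwwwwwwwoookkoooooooowwwwwwwwwwgg
bbbwwwwwwwwgoooooooooooowwwwwwwwwggb
bbwwwwwwwwwgoooooooooooowwwwwwwwwggb
bbwwwwwwwwwgooooooooooowwwwwwwwwwggb
bbwwwwwwwwwwooooooooooowwwwwwwwwgggb
bwwwwwwwwwwwgooooooooowwwwwwwwwwggbb
bwwwwwwwwwwwwwooooooowwwwwwwwwwwggbb
bwwwwwwwwwwwwwwwggwwwwwwwwwwwwwwggbb
wwwwwwwwwwwwwwwwwwwwwwwwwwwwwwwgggbb
0 [245.8 298.8] [304.4 140.5]
0.1 [245.6 297.8] [304.6 139.8]
0.2 [245.2 296.7] [304.8 139.1]
0.3 [244.7 295.6] [305.1 138.6]
0.4 [243.9 294.4] [305.5 138.1]
```

Request:
send_rows(motion=[{"tx": 0, "ty": 0, "tz": 0.003, "rx": 0, "ry": 0, "rz": 0, "gripper": 1}, {"tx": 0, "ty": 0, "tz": 0.003, "rx": 0, "ry": 0, "rz": 0, "gripper": 1}, {"tx": 0, "ty": 0, "tz": 0, "rx": 0, "ry": 0, "rz": 0, "gripper": 1}])

```text
time_s: 11.98
ee_pos: [518.1, 282.7, 63.2]
ee_rot: [-180.0, 0.0, 101.8]
force: [-0.2, -0.0, 0.5]
gripper_width: 0.3
gripper_force: 0.0
```

Request:
send_rows(motion=[{"tx": 0, "ty": 0, "tz": 0.003, "rx": 0, "ry": 0, "rz": 0, "gripper": 1}, {"tx": 0, "ty": 0, "tz": 0, "rx": 0, "ry": 0, "rz": 0, "gripper": 1}])

```text
time_s: 12.22
ee_pos: [518.2, 282.7, 61.8]
ee_rot: [-180.0, 0.0, 101.8]
force: [0.3, 0.1, 0.3]
gripper_width: 0.0
gripper_force: 0.0
```

Request:
send_rows(motion=[{"tx": 0, "ty": 0, "tz": 0.002, "rx": 0, "ry": 0, "rz": 0, "gripper": 1}, {"tx": 0, "ty": 0, "tz": 0, "rx": 0, "ry": 0, "rz": 0, "gripper": 1}])

```text
time_s: 12.48
ee_pos: [518.2, 282.7, 60.8]
ee_rot: [-180.0, 0.0, 101.8]
force: [0.0, 0.5, 0.5]
gripper_width: 0.3
gripper_force: 0.0
```

```bash
python3 -c "
from h import *
look('f'); asc('f')
p=env.state()['ee_pos']
print([ (dz,proj('pics/side_f.json',p+[0,0,dz],1)) for dz in (0,10,20)])
"
```

```text
12.625 [518.2 282.8  60.9] [180.    0.  101.8] [ 0.1 -0.6  0.4] 0.25311551194402193
gggggggggggggggggggggggggggkgwwwwwgg
bgkkkkggggggggggggggggggggbgwwwwwwww
bbkkkkkkkkgggggggggggggggbggwwwwwwww
bbkkkkkkkkgbgggggggggggggbgggwwwwwww
bbkkkkkkkkkgggkkkkkgggggbggggggggwww
bbbbbbbkkkkggggkkkkkkkkkbggggggggggg
bbbbbbbwwgkkgggkkkkkkkkkbgwwgggggggg
bbbbbbbwwgkggggkkkkkkkkkbwwwwwwwgggg
bbbbbbwwwkkkggggkkkkkkkkgwwwwwwwwwwg
bbbbbbwwgkkkggggkkggggkkgwwwwwwwwwww
bbbbbbwwkkkkggggkkggggggggwwwwwwwwww
bbbbbwwwkkkkggggkkkgggggggggwwwwwwwg
bbbbbwwgkkkkkgggkkkggggkkkkkwwwwwwwg
bbbbbwwgkkkkkgggkkkggggkkkkgwwwwwwwg
bbbbwwwgkkkkkgggkkkggggkkkkgwwwwwwwg
bbbbwwwwggkkkggggkkgggkkkkkwwwwwwwgg
bbbbwwwwwwgkkkggkkkgggggwwwwwwwwwwgg
bbbwwwwwwwwkkkkgkkkgggogwwwwwwwwwwgg
bbbwwwwwwwwookkkkkkggooowwwwwwwwwggg
bbbwwwwwwwwgoooooooooooowwwwwwwwwggb
bbwwwwwwwwwgoooooooooooowwwwwwwwwggb
bbwwwwwwwwwgooooooooooowwwwwwwwwwggb
bbwwwwwwwwwwooooooooooowwwwwwwwwgggb
bwwwwwwwwwwwgooooooooowwwwwwwwwwggbb
bwwwwwwwwwwwwwooooooowwwwwwwwwwwggbb
bwwwwwwwwwwwwwwwggwwwwwwwwwwwwwwggbb
wwwwwwwwwwwwwwwwwwwwwwwwwwwwwwwgggbb
[(0, array([238.5, 300.5])), (10, array([238.3, 298.3])), (20, array([238.1, 296.2]))]
```

Request:
send_rows(motion=[{"tx": 0, "ty": 0, "tz": 0.002, "rx": 0, "ry": 0, "rz": 0, "gripper": 1}, {"tx": 0, "ty": 0, "tz": 0.002, "rx": 0, "ry": 0, "rz": 0, "gripper": 1}, {"tx": 0, "ty": 0, "tz": 0, "rx": 0, "ry": 0, "rz": 0, "gripper": 1}])

```text
time_s: 13.0
ee_pos: [518.2, 282.8, 59.7]
ee_rot: [180.0, -0.0, 101.8]
force: [-0.6, -1.2, 5.5]
gripper_width: 0.4
gripper_force: 2.5
```

Request:
send_rows(motion=[{"tx": 0, "ty": 0, "tz": 0.003, "rx": 0, "ry": 0, "rz": 0, "gripper": 1}, {"tx": 0, "ty": 0, "tz": 0, "rx": 0, "ry": 0, "rz": 0, "gripper": 1}])

```text
time_s: 13.25
ee_pos: [518.2, 282.8, 59.6]
ee_rot: [179.9, -0.0, 101.8]
force: [-3.9, -1.5, 12.7]
gripper_width: -0.2
gripper_force: 6.2
```

The cap is now loaded at 12.7 N and seated. I'll retract straight up and check it.

Request:
send_rows(motion=[{"tx": 0, "ty": 0, "tz": 0, "rx": 0, "ry": 0, "rz": 0, "gripper": 1}, {"tx": 0, "ty": 0, "tz": 0, "rx": 0, "ry": 0, "rz": 0, "gripper": 1}, {"tx": 0, "ty": 0, "tz": -0.03, "rx": 0, "ry": 0, "rz": 0, "gripper": 1}, {"tx": 0, "ty": 0, "tz": -0.06, "rx": 0, "ry": 0, "rz": 0, "gripper": 1}, {"tx": 0, "ty": 0, "tz": -0.06, "rx": 0, "ry": 0, "rz": 0, "gripper": 1}, {"tx": 0, "ty": 0, "tz": 0, "rx": 0, "ry": 0, "rz": 0, "gripper": 1}])

```text
time_s: 14.0
ee_pos: [520.0, 283.7, 135.2]
ee_rot: [179.7, -0.1, 101.8]
force: [1.0, 0.0, -0.2]
gripper_width: 0.7
gripper_force: 0.0
```

```bash
python3 -c "
from h import *
look('g'); asc('g'); print(yel('g'))
plan([(473.5,-188,140,120,10)],0)
"
```

```text
14.15 [517.5 282.4 131.4] [-179.9    0.   101.8] [-1.   0.1 -0.8] 0.17510886685764843
bbbbbbbbbwwwwgggggggoooooooogwwwwwww
bbbbbbbbbwwwwwwwwwgwwwooooowwwwwwwww
bbbbbbbbwwwwwwwwwwwwwwwwwwwwwwwwwwww
bbbbbbbbwwwwwwwwwwwwwwwwwwwwwwwwwwww
bbbbbbbbwwwwwwwggggwwwwwwwwwwwwwwwww
bbbbbbbwwwwwgggkkkkgggwwwwwwwwwwwwww
bbbbbbbwwwwggkkkkkkkkgwwwwwwwwwwwwww
bbbbbbbwwgggkkkkkkkkkkgwwwwwwwwwwwww
bbbbbbwwwkkkkkkkkkkkkkkgwwwwwwwwwwww
bbbbbbwwgkkkkkkkkkkkkkkkwwwwwwwwwwww
bbbbbbwwkkkkkkkkkkkkkkkkgwwwwwwwwwww
bbbbbwwwkkkkkkkkkkkkkkkkggggwwwwwwwg
bbbbbwwgkkkkkkkkkkkkkkkkkkkkwwwwwwwg
bbbbbwwgkkkkkkkkkkkkkkkkkkkgwwwwwwwg
bbbbwwwgkkkkkkkkkkkkkkkkkkkgwwwwwwwg
bbbbwwwwggkkkkkkkkkkkkkkkkkgwwwwwwgg
bbbbwwwwwwgkkkkkkkkkkkkgwggwwwwwwwgg
bbbwwwwwwwwkkkkkkkkkkkogwwwwwwwwwwgg
bbbwwwwwwwwgkkkkkkkkkooowwwwwwwwwwgg
bbbwwwwwwwwgoookoooooooowwwwwwwwwggb
bbwwwwwwwwwgoooooooooooowwwwwwwwwggb
bbwwwwwwwwwgooooooooooowwwwwwwwwwggb
bbwwwwwwwwwwooooooooooowwwwwwwwwgggb
bwwwwwwwwwwwgooooooooowwwwwwwwwwggbb
bwwwwwwwwwwwwwooooooowwwwwwwwwwwggbb
bwwwwwwwwwwwwwwwggwwwwwwwwwwwwwwggbb
wwwwwwwwwwwwwwwwwwwwwwwwwwwwwwwgggbb
{'side': (0, None), 'scene': (0, None), 'wrist': (0, None)}
[{"tx": -0.0903, "ty": -0.0278, "tz": -0.0017, "rz": -0.0608, "gripper": 0}, {"tx": -0.0894, "ty": -0.0306, "tz": -0.0018, "rz": -0.0608, "gripper": 0}, {"tx": -0.0884, "ty": -0.0335, "tz": -0.0017, "rz": -0.0608, "gripper": 0}, {"tx": -0.0872, "ty": -0.0363, "tz": -0.0017, "rz": -0.0608, "gripper": 0}, {"tx": -0.0861, "ty": -0.0391, "tz": -0.0017, "rz": -0.0608, "gripper": 0}, {"tx": -0.0847, "ty": -0.0417, "tz": -0.0018, "rz": -0.0607, "gripper": 0}, {"tx": -0.0834, "ty": -0.0444, "tz": -0.0017, "rz": -0.0608, "gripper": 0}, {"tx": -0.082, "ty": -0.0471, "tz": -0.0017, "rz": -0.0608, "gripper": 0}, {"tx": -0.0804, "ty": -0.0496, "tz": -0.0017, "rz": -0.0608, "gripper": 0}, {"tx": -0.0788, "ty": -0.0522, "tz": -0.0018, "rz": -0.0608, "gripper": 0}]
```

The cap lies flat like its neighbours, with its tab at about (244,298) where the shut model predicts it. Next I'll move over to the post with the gripper open.

Request:
send_rows(motion=[{"tx": -0.09, "ty": -0.028, "tz": -0.002, "rx": 0, "ry": 0, "rz": -0.061, "gripper": -1}, {"tx": -0.089, "ty": -0.031, "tz": -0.002, "rx": 0, "ry": 0, "rz": -0.061, "gripper": -1}, {"tx": -0.088, "ty": -0.033, "tz": -0.002, "rx": 0, "ry": 0, "rz": -0.061, "gripper": -1}, {"tx": -0.087, "ty": -0.036, "tz": -0.002, "rx": 0, "ry": 0, "rz": -0.061, "gripper": -1}, {"tx": -0.086, "ty": -0.039, "tz": -0.002, "rx": 0, "ry": 0, "rz": -0.061, "gripper": -1}, {"tx": -0.085, "ty": -0.042, "tz": -0.002, "rx": 0, "ry": 0, "rz": -0.061, "gripper": -1}, {"tx": -0.083, "ty": -0.044, "tz": -0.002, "rx": 0, "ry": 0, "rz": -0.061, "gripper": -1}, {"tx": -0.082, "ty": -0.047, "tz": -0.002, "rx": 0, "ry": 0, "rz": -0.061, "gripper": -1}, {"tx": -0.08, "ty": -0.05, "tz": -0.002, "rx": 0, "ry": 0, "rz": -0.061, "gripper": -1}, {"tx": -0.079, "ty": -0.052, "tz": -0.002, "rx": 0, "ry": 0, "rz": -0.061, "gripper": -1}, {"tx": 0, "ty": 0, "tz": 0, "rx": 0, "ry": 0, "rz": 0, "gripper": -1}, {"tx": 0, "ty": 0, "tz": 0, "rx": 0, "ry": 0, "rz": 0, "gripper": -1}])

```text
time_s: 15.65
ee_pos: [473.6, -186.2, 141.4]
ee_rot: [-179.9, -0.1, 120.0]
force: [0.5, -0.1, 0.4]
gripper_width: 91.1
gripper_force: 0.0
```

```bash
python3 -c "
from h import *
d=grab('wrist','pics/w5.png'); p=np.array(d['ee_pos']);R=Ro.from_euler('xyz',d['ee_rot'],degrees=True).as_matrix();T=np.array(d['T_tool_cam'])
print(p,d['ee_rot'],env.state()['gripper_width'])
f=192/np.tan(np.radians(d['vertical_fov']/2))
for q in ((473.5,-188,95),(473.5,-188,47),tuple(p)):
  c=T[:3,:3].T@(R.T@(np.array(q)-p)-T[:3,3]); th=np.arctan2(np.hypot(c[0],c[1]),c[2]); n=c[:2]/np.hypot(*c[:2])
  print(q,(f*th*n+[d['cx'],d['cy']]).round(1))
F=np.load('pics/w5.npy'); g=cv2.cvtColor(F,cv2.COLOR_RGB2GRAY); cv2.imwrite('pics/w5c.png',cv2.resize(F[150:330,136:376,::-1],(800,600),interpolation=cv2.INTER_CUBIC))
plan([(473.5,-188,55,120,5)],-1)
"
```

```text
[ 473.59871597 -186.18037445  141.35840106] [-179.93074673687275, -0.1311243285504042, 120.0161011711863] 91.64074898922094
(473.5, -188, 95) [254.9 202.5]
(473.5, -188, 47) [255.2 186.9]
(np.float64(473.5987159689412), np.float64(-186.1803744493263), np.float64(141.3584010571977)) [255.8 222.1]
[{"tx": -0.0007, "ty": -0.0006, "tz": 0.0346, "rz": 0.0005, "gripper": -1}, {"tx": -0.0007, "ty": -0.0005, "tz": 0.0347, "rz": 0.0006, "gripper": -1}, {"tx": -0.0007, "ty": -0.0006, "tz": 0.0346, "rz": 0.0005, "gripper": -1}, {"tx": -0.0007, "ty": -0.0005, "tz": 0.0346, "rz": 0.0006, "gripper": -1}, {"tx": -0.0007, "ty": -0.0006, "tz": 0.0347, "rz": 0.0005, "gripper": -1}]
```

View pics/w5c.png

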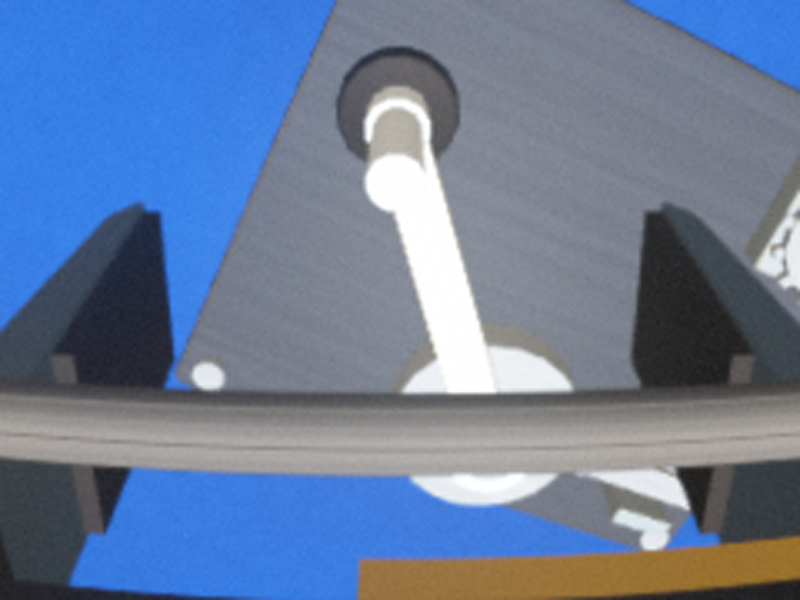

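The post top is at (397,183), native (255,205). I predicted (255,202.5), so it is centred between the fingers. I'll descend and close on it.

Request:
send_rows(motion=[{"tx": 0, "ty": 0, "tz": 0.034, "rx": 0, "ry": 0, "rz": 0, "gripper": -1}, {"tx": 0, "ty": 0, "tz": 0.034, "rx": 0, "ry": 0, "rz": 0, "gripper": -1}, {"tx": 0, "ty": 0, "tz": 0.034, "rx": 0, "ry": 0, "rz": 0, "gripper": -1}, {"tx": 0, "ty": 0, "tz": 0.034, "rx": 0, "ry": 0, "rz": 0, "gripper": -1}, {"tx": 0, "ty": 0, "tz": 0.034, "rx": 0, "ry": 0, "rz": 0, "gripper": -1}, {"tx": 0, "ty": 0, "tz": 0, "rx": 0, "ry": 0, "rz": 0, "gripper": 1}, {"tx": 0, "ty": 0, "tz": 0, "rx": 0, "ry": 0, "rz": 0, "gripper": 1}, {"tx": 0, "ty": 0, "tz": 0, "rx": 0, "ry": 0, "rz": 0, "gripper": 1}, {"tx": 0, "ty": 0, "tz": 0, "rx": 0, "ry": 0, "rz": 0, "gripper": 1}, {"tx": 0, "ty": 0, "tz": 0, "rx": 0, "ry": 0, "rz": 0, "gripper": 1}, {"tx": 0, "ty": 0, "tz": 0, "rx": 0, "ry": 0, "rz": 0, "gripper": 1}], grip_force=25)

```text
time_s: 17.08
ee_pos: [474.3, -186.9, 57.6]
ee_rot: [180.0, 0.0, 120.1]
force: [-0.1, -0.1, -0.2]
gripper_width: 34.2
gripper_force: 0.0
```

```bash
python3 -c "
from h import *
s=env.state();p=s['ee_pos'];print(p,s['gripper_width'],s['gripper_force'],s['force'])
c=np.array([559.5,-272.5]); v=p[:2]-c; r=np.hypot(*v);a0=np.degrees(np.arctan2(v[1],v[0]));print(r,a0)
rr=120
def pt(a): return c+rr*np.array([np.cos(np.radians(a)),np.sin(np.radians(a))])
N=16; A=np.linspace(135.7,135.7-np.degrees(.92),N+1)[1:]
off=p[:2]-pt(135.7); print('off',off)
plan([(*(pt(a)+off*0),p[2],120+(82-120)*(i+1)/N,1) for i,a in enumerate(A)],1,(*pt(135.7),p[2],120))
"
```

```text
[ 474.33496152 -186.87132793   57.55539838] 34.16086652371115 0.0 [-0.12404801 -0.12696149 -0.15128484]
120.76983588643006 134.8444662724456
off [0.71808956 1.81883782]
[{"tx": 0.0034, "ty": 0.0134, "tz": 0.0, "rz": 0.0792, "gripper": 1}, {"tx": 0.0031, "ty": 0.0134, "tz": 0.0, "rz": 0.0791, "gripper": 1}, {"tx": 0.0029, "ty": 0.0135, "tz": 0.0, "rz": 0.0792, "gripper": 1}, {"tx": 0.0027, "ty": 0.0135, "tz": 0.0, "rz": 0.0792, "gripper": 1}, {"tx": 0.0025, "ty": 0.0136, "tz": 0.0, "rz": 0.0791, "gripper": 1}, {"tx": 0.0023, "ty": 0.0136, "tz": 0.0, "rz": 0.0792, "gripper": 1}, {"tx": 0.002, "ty": 0.0137, "tz": 0.0, "rz": 0.0792, "gripper": 1}, {"tx": 0.0018, "ty": 0.0136, "tz": 0.0, "rz": 0.0791, "gripper": 1}, {"tx": 0.0016, "ty": 0.0137, "tz": 0.0, "rz": 0.0792, "gripper": 1}, {"tx": 0.0014, "ty": 0.0138, "tz": 0.0, "rz": 0.0792, "gripper": 1}, {"tx": 0.0012, "ty": 0.0137, "tz": 0.0, "rz": 0.0791, "gripper": 1}, {"tx": 0.001, "ty": 0.0138, "tz": 0.0, "rz": 0.0792, "gripper": 1}]
[{"tx": 0.0007, "ty": 0.0138, "tz": 0.0, "rz": 0.0792, "gripper": 1}, {"tx": 0.0005, "ty": 0.0138, "tz": 0.0, "rz": 0.0791, "gripper": 1}, {"tx": 0.0003, "ty": 0.0138, "tz": 0.0, "rz": 0.0792, "gripper": 1}, {"tx": 0.0, "ty": 0.0138, "tz": 0.0, "rz": 0.0792, "gripper": 1}]
```

Request:
send_rows(motion=[{"tx": 0, "ty": 0, "tz": 0, "rx": 0, "ry": 0, "rz": 0, "gripper": 1}, {"tx": 0, "ty": 0, "tz": 0, "rx": 0, "ry": 0, "rz": 0, "gripper": 1}, {"tx": 0, "ty": 0, "tz": 0, "rx": 0, "ry": 0, "rz": 0, "gripper": 1}, {"tx": 0, "ty": 0, "tz": 0, "rx": 0, "ry": 0, "rz": 0, "gripper": 1}])

```text
time_s: 17.58
ee_pos: [473.5, -186.8, 57.4]
ee_rot: [-179.9, -0.0, 120.1]
force: [-3.6, -0.4, 3.2]
gripper_width: 15.3
gripper_force: 25.0
```

The fingers have the post (15.3 mm wide, 25 N). Now I'll swing it along the arc.

Request:
send_rows(motion=[{"tx": 0.003, "ty": 0.0134, "tz": 0, "rx": 0, "ry": 0, "rz": 0.079, "gripper": 1}, {"tx": 0.003, "ty": 0.0134, "tz": 0, "rx": 0, "ry": 0, "rz": 0.079, "gripper": 1}, {"tx": 0.003, "ty": 0.0135, "tz": 0, "rx": 0, "ry": 0, "rz": 0.079, "gripper": 1}, {"tx": 0.0025, "ty": 0.0135, "tz": 0, "rx": 0, "ry": 0, "rz": 0.079, "gripper": 1}, {"tx": 0.0025, "ty": 0.0136, "tz": 0, "rx": 0, "ry": 0, "rz": 0.079, "gripper": 1}, {"tx": 0.002, "ty": 0.0136, "tz": 0, "rx": 0, "ry": 0, "rz": 0.079, "gripper": 1}, {"tx": 0.002, "ty": 0.0137, "tz": 0, "rx": 0, "ry": 0, "rz": 0.079, "gripper": 1}, {"tx": 0.002, "ty": 0.0137, "tz": 0, "rx": 0, "ry": 0, "rz": 0.079, "gripper": 1}])

```text
time_s: 18.58
ee_pos: [518.1, -158.2, 57.2]
ee_rot: [-179.7, -0.0, 101.0]
force: [-7.7, -3.9, 4.2]
gripper_width: 15.4
gripper_force: 25.0
```

```bash
cat >> h.py <<'E'
def arc(aend,N,c=(559.5,-272.3),rr=120,yend=82):
    s=env.state();p=s['ee_pos'];v=p[:2]-c;r=np.hypot(*v);a0=np.degrees(np.arctan2(v[1],v[0]));print(s["time_s"],p.round(1),s["ee_rot"][2],"r",r,"hinge",np.radians(135.7-a0),s["gripper_width"],s["gripper_force"],s["force"].round(1))
    a1=135.7-np.degrees(aend);y0=s["ee_rot"][2]
    plan([(*(np.array(c)+r*np.array([np.cos(np.radians(a)),np.sin(np.radians(a))])),p[2],y0+(yend-y0)*(i+1)/N,1) for i,a in enumerate(np.linspace(a0,a1,N+1)[1:])],1)
E
python3 -c "
from h import *
arc(.92,8)"
```

```text
18.575 [ 518.1 -158.2   57.2] 101.02708142788197 r 121.38617700669292 hinge 0.449533588737909 15.369661720563295 24.992445409297943 [-7.7 -3.9  4.2]
[{"tx": 0.0018, "ty": 0.0142, "tz": 0.0, "rz": 0.0793, "gripper": 1}, {"tx": 0.0015, "ty": 0.0142, "tz": 0.0, "rz": 0.0793, "gripper": 1}, {"tx": 0.0014, "ty": 0.0142, "tz": 0.0, "rz": 0.0792, "gripper": 1}, {"tx": 0.001, "ty": 0.0142, "tz": 0.0, "rz": 0.0793, "gripper": 1}, {"tx": 0.0008, "ty": 0.0143, "tz": 0.0, "rz": 0.0793, "gripper": 1}, {"tx": 0.0006, "ty": 0.0142, "tz": 0.0, "rz": 0.0793, "gripper": 1}, {"tx": 0.0003, "ty": 0.0143, "tz": 0.0, "rz": 0.0793, "gripper": 1}, {"tx": 0.0001, "ty": 0.0143, "tz": 0.0, "rz": 0.0792, "gripper": 1}]
```

Request:
send_rows(motion=[{"tx": 0.0015, "ty": 0.014, "tz": 0, "rx": 0, "ry": 0, "rz": 0.079, "gripper": 1}, {"tx": 0.001, "ty": 0.014, "tz": 0, "rx": 0, "ry": 0, "rz": 0.079, "gripper": 1}, {"tx": 0.001, "ty": 0.014, "tz": 0, "rx": 0, "ry": 0, "rz": 0.079, "gripper": 1}, {"tx": 0.001, "ty": 0.014, "tz": 0, "rx": 0, "ry": 0, "rz": 0.079, "gripper": 1}, {"tx": 0.0005, "ty": 0.014, "tz": 0, "rx": 0, "ry": 0, "rz": 0.079, "gripper": 1}, {"tx": 0.0005, "ty": 0.014, "tz": 0, "rx": 0, "ry": 0, "rz": 0.079, "gripper": 1}, {"tx": 0, "ty": 0.014, "tz": 0, "rx": 0, "ry": 0, "rz": 0.079, "gripper": 1}, {"tx": 0, "ty": 0, "tz": 0, "rx": 0, "ry": 0, "rz": 0, "gripper": 1}, {"tx": 0, "ty": 0, "tz": 0, "rx": 0, "ry": 0, "rz": 0, "gripper": 1}])

```text
time_s: 19.7
ee_pos: [566.1, -150.6, 57.2]
ee_rot: [-179.6, -0.1, 84.5]
force: [-7.9, 0.3, 5.7]
gripper_width: 14.9
gripper_force: 25.0
```

```bash
python3 -c "
from h import *
arc(.93,3)"
```

```text
19.7 [ 566.1 -150.6   57.2] 84.4723466140241 r 121.8390240435596 hinge 0.8520972545275511 14.921707622562472 24.98862326145172 [-7.9  0.3  5.7]
[{"tx": 0.0002, "ty": 0.0063, "tz": 0.0, "rz": 0.0275, "gripper": 1}, {"tx": 0.0001, "ty": 0.0064, "tz": 0.0, "rz": 0.0274, "gripper": 1}, {"tx": 0.0, "ty": 0.0063, "tz": 0.0, "rz": 0.0275, "gripper": 1}]
```

Request:
send_rows(motion=[{"tx": 0, "ty": 0.006, "tz": 0, "rx": 0, "ry": 0, "rz": 0.03, "gripper": 1}, {"tx": 0, "ty": 0.006, "tz": 0, "rx": 0, "ry": 0, "rz": 0.03, "gripper": 1}, {"tx": 0, "ty": 0.004, "tz": 0, "rx": 0, "ry": 0, "rz": 0.02, "gripper": 1}, {"tx": 0, "ty": 0, "tz": 0, "rx": 0, "ry": 0, "rz": 0, "gripper": 1}, {"tx": 0, "ty": 0, "tz": 0, "rx": 0, "ry": 0, "rz": 0, "gripper": 1}])

```text
time_s: 20.32
ee_pos: [573.8, -151.3, 57.2]
ee_rot: [-179.6, -0.1, 82.0]
force: [-8.0, 1.2, 5.2]
gripper_width: 15.2
gripper_force: 25.0
```

```bash
python3 -c "
from h import *
arc(.96,3)"
```

```text
20.325 [ 573.8 -151.3   57.2] 82.04928554796597 r 121.87643190374627 hinge 0.9149947883921533 15.15297889807659 24.988078773021698 [-8.   1.2  5.2]
[{"tx": 0.0001, "ty": 0.0037, "tz": 0.0, "rz": 0.0005, "gripper": 1}, {"tx": -0.0001, "ty": 0.0036, "tz": 0.0, "rz": 0.0006, "gripper": 1}, {"tx": -0.0, "ty": 0.0037, "tz": 0.0, "rz": 0.0005, "gripper": 1}]
```

Request:
send_rows(motion=[{"tx": 0, "ty": 0.003, "tz": 0, "rx": 0, "ry": 0, "rz": 0, "gripper": 1}, {"tx": 0, "ty": 0.003, "tz": 0, "rx": 0, "ry": 0, "rz": 0, "gripper": 1}, {"tx": 0, "ty": 0, "tz": 0, "rx": 0, "ry": 0, "rz": 0, "gripper": 1}, {"tx": 0, "ty": 0, "tz": 0, "rx": 0, "ry": 0, "rz": 0, "gripper": 1}])

```text
time_s: 20.82
ee_pos: [576.8, -151.4, 57.2]
ee_rot: [-179.6, -0.1, 82.1]
force: [-8.3, 2.1, 5.7]
gripper_width: 15.3
gripper_force: 25.0
```

Request:
send_rows(motion=[{"tx": 0, "ty": 0.002, "tz": 0, "rx": 0, "ry": 0, "rz": 0, "gripper": 1}, {"tx": 0, "ty": 0, "tz": 0, "rx": 0, "ry": 0, "rz": 0, "gripper": 1}, {"tx": 0, "ty": 0, "tz": 0, "rx": 0, "ry": 0, "rz": 0, "gripper": 1}])

```text
time_s: 21.2
ee_pos: [577.8, -151.5, 57.2]
ee_rot: [-179.6, -0.1, 82.1]
force: [-7.4, 2.9, 6.0]
gripper_width: 15.3
gripper_force: 25.0
```

```bash
python3 -c "
from h import *
grab('side','pics/side_z.png'); asc('z',(262,312),(218,268)); arc(.95,1)
print(env.job_done())"
```

```text
bbbbbbbbbbbbbbbbgwwwwwwwwgoooooooooowwwwwwwwwggbbb
bbbbbbbbbbbbbbbbwwwwwwwwwwgoooooooogwwwwwwwwgggbbb
bbbbbbbbbbbbbbbbwwwwwwwwwwwgoooooogwwwwwwwwwggbbbb
bbbbbbbbbbbbbbbgwwwwwwwwwwwwwogwwwwwwwwwwwwwggbbbb
bbbbbbbbbbbbbbbwwwwwwwwwwwwwwwwwwwwwwwwwwwwwggbbbb
bbbbbbbbbbbbbbbwwwwwggggggggwwwwwwwwwwwwwwwggbbbbb
bbbbbbbbbbbbbbgwwwwggkkkkkkkgwwwwwwwwwwwwwwggbbbbb
bbbbbbbbbbbbbbwwwggkkkkkkkkkkgwwwwwwwwwwwwwggbbbbb
bbbbbbbbbbbbbbwwgkkkkkkkkkkkkkgwwwwwwwwwwwwggbbbbb
bbbbbbbbbbbbbgwwgkkkkkkkkkkkkkkwwwwwwwwwwwggbbbbbb
bbbbbbbbbbbbbwwwkkkkkkkkkkkkkkkgwwwwwwwwwwggbbbbbb
bbbbbbbbbbbbbwwgkkkkkkkkkkkkkkkkgggwwwwwwwggbbbbbb
bbbbbbbbbbbbgwwkkkkkkkkkkkkkkkkkkkgwwwwwwgggbbbbbb
bbbbbbbbbbbbwwwkkkkkkkkkkkkkkkkkkkwwwwwwwggbbbbbbb
bbbbbbbbbbbbwwwgkkkkkkkkkkkkkkkkkkwwwwwwwggbbbbbbb
bbbbbbbbbbbgwwwwwgkkkkkkkkkkkkggggwwwwwwwggbbbbbbb
bbbbbbbbbbbwwwwwwwgkkkkkkkkkkogwwwwwwwwwggbbbbbbbb
bbbbbbbbbbbwwwwwwwgokkkkkkkooogwwwwwwwwwggbbbbbbbb
bbbbbbbbbbgwwwwwwwgooookoooooogwwwwwwwwwggbbbbbbbb
bbbbbbbbbbwwwwwwwwwooooooooooowwwwwwwwwwggbbbbbbbb
bbbbbbbbbbwwwwwwwwwooooooooooowwwwwwwwwggbbbbbbbbb
bbbbbbbbbbwwwwwwwwwoooooooooo
[... 1016 characters left out ...]
wwwwwwwwwggbbbbbbbbbbbbbb
bbbwwwwwwwwgoookoooooooowwwwwwwwwggbbbbbbbbbbbbbbb
bbwwwwwwwwwgoooooooooooowwwwwwwwwggbbbbbbbbbbbbbbb
bbwwwwwwwwwgooooooooooowwwwwwwwwwggbbbbbbbbbbbbbbb
bbwwwwwwwwwwooooooooooowwwwwwwwwgggbbbbbbbbbbbbbbb
bwwwwwwwwwwwgooooooooowwwwwwwwwwggbbbbbbbbbbbbbbbb
bwwwwwwwwwwwwwooooooowwwwwwwwwwwggbbbbbbbbbbbbbbbb
bwwwwwwwwwwwwwwwggwwwwwwwwwwwwwwggbbbbbbbbbbbbbbbb
wwwwwwwwwwwwwwwwwwwwwwwwwwwwwwwgggbbbbbbbbbbbbbbbb
21.25 [ 577.8 -151.5   57.2] 82.05204533315225 r 122.16560288543327 hinge 0.9478776081815007 15.145481990071579 24.98614490032196 [-7.4  2.2  6. ]
[{"tx": -0.0, "ty": 0.0005, "tz": 0.0, "rz": 0.0017, "gripper": 1}]
the job is handed in; nothing more can be done
None
```

I handed the job in at about 21 s: the open cap is pressed shut, and the gripper holds the tensioner arm at about 0.95 rad (estimated from the gripper position), at or just short of its stop; no verdict came back.

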